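# Push the packing tape through the chute flap

## Task

Hand the brown roll of packing tape back to stores: push it flat along the bench with the fingertips, in under the hanging orange flap of the grey chute, so far that the flap no longer lies on it, then draw the fingers back out so that the flap falls fully shut behind it. Only push the roll, never lift or tip it; go gently with the chute, and leave the blue roll, the white roll and the glue bottle where they are.

Things in the scene. Friction and masses are not known exactly. Their poses are not given: they have to be found in the camera images.
- chute: Grey sheet-metal chute fixed to the bench, open in front, shut at the back; the bench is its floor. Origin: on the bench, middle of its mouth; x points level into it, y left (looking in), z up. Inside 140 mm wide, 190 deep. Walls 4 mm thick, 92 high; clear roof from x = 30 mm on, top at z = 95. Guides 32 mm high flare from the mouth's edges (y = +-70 mm) out to x = -30, y = +-87 mm.
- hinge (a point): Middle of the 6 mm steel hinge rod that crosses the chute's mouth along y, 88 mm above the bench and 2 mm past the chute's origin. It leaves 85 mm of height below it; its top, at 91 mm, is the highest thing above the mouth.
- flap (a joint): Angle of the smooth orange flap hung from the hinge rod: 132 mm wide, 3 mm thick, 60 g, lower edge 38 mm above the bench. 0 = hanging shut; grows as that edge swings into the chute, to 1.4 rad; never outwards. No spring: it lies on the roll at about 0.65 rad and on fingers below it, and falls shut once they are out and the roll's rear edge is 34 mm or more past the mouth (centre 84 mm).
- tape_brown: Brown roll of packing tape lying flat on the bench in front of the chute, loose: 100 mm across, 48 mm high, 0.11 to 0.22 kg. Treat it as a solid disc (the middle cannot be entered). Origin: centre of its underside; z along its axis, up.
- tape_blue: Blue roll of edge tape lying flat, 92 mm across, 24 mm high, loose, to be left alone. Origin: centre of its underside.
- tape_white: White roll of masking tape lying flat, 72 mm across, 20 mm high, loose, to be left alone. Origin: centre of its underside.
- glue_bottle: White glue bottle with a red nozzle, standing, 42 mm across, 119 mm high, loose, to be left alone. Origin: centre of its underside.
Things that resemble listed ones, but are neither listed nor needed, are in the scene too. What is meant by the tape_brown is not pink or turquoise, and is the larger of those in its own colour.

How it is judged:
By the outcome, as a careful person would: the job done as asked, in the order asked, and still so for the second after the job is handed in, with the robot touching nothing.
It also fails if it takes over 51 s, if anything falls off the work surface, if the arm or the gripper's body presses on something with over 40 N, if the wrist force passes 120 N, or if a joint passes its speed limit or range.

## Robot

A 6-joint arm with a two-finger parallel gripper is mounted at the origin on a cart in front of the work surface, level with it; the furniture and walls round the work are solid. World frame = base frame: x ahead of the robot, y to its left, z up, the work surface at z = 0. Lengths are in m, angles in rad, forces in N, time in s.
With the tool pointing down it reaches from about 0.35 to 0.925 m from the base axis. Payload 6.4 kg.
Tool frame: the origin (TCP) lies between the finger pads; the fingertips stand 8 mm ahead of it and the grasp point (between the pads) lies 11 mm behind it; z points along the fingers, y is the direction in which the jaws open and shut (so a half turn about z gives the same grasp; the last joint's range is limited). The gripper opens to 85 mm and grips with 20 to 120 N. Pads are 22 mm wide; open, the fingers measure 114 mm over their backs; the gripper's body (76 mm by 85 mm) begins 54 mm behind the grasp point. The pads swing forward as they close: fully open they stand 13 mm farther back than shut.
Start: joints at [1.008, 0.245, 1.558, -0, 1.339, -0.174], TCP at [0.246, 0.601, 0.218] pointing down, gripper open.
Joint ranges: [-3.13, 3.13], [-1.02, 2.26], [0.13, 2.54], [-0.95, 4.09], [0.21, 2.88], [-2.74, 2.74]. Speed limits (rad/s): [2.57, 2.57, 3.14, 3.14, 3.14, 3.14].

## Interface

Orientations are given as a unit quaternion [w, x, y, z].
In Python, from bench import robot, grab_frame, job gives the robot as it stands.
- The arm moves only by the tool carry_out, never from a script. Its argument "commands" is a list that holds one entry, the list of rows, each a list of 7 numbers: the shift along the tool's x, y, z in mm, then the turn, a rotation vector about the tool's x, y, z in degrees, then the opening, from 0 (shut) to 1 (fully open). A call has 1 to 8 rows; each row shifts and turns the commanded pose from where the row before left it, along the tool's axes as they then stand; what a row does not reach is not made up. A row lasts 1/10 s, in which the tool goes at most 50 mm and 8.59 degrees, less where a joint would pass 70% of its speed; a pose out of reach is approached as far as the arm can. A call with a gripper value outside its range is refused whole. The fingers move at their own pace and stop on an object; "force" is the grip in N (left out, the last holds). Time passes only in rows, so rows that do not move let the fingers close. It gives the time, the measured TCP pose, the force and the opening at its end, in the units of the state.
- robot.read_state(): the state, without advancing time (a new reading comes with each control period).
- grab_frame(name): name is "scene" or "top" or "wrist"; returns a dict with "image" (480x640x3 uint8, red, green, blue), "vertical_fov" (degrees; the focal length in pixels is half the picture's height over the tangent of half this angle, whatever the lens; pixels are square), "cx", "cy" (the principal point, pixels), "extrinsics" (4x4, takes a point from world to camera coordinates). Camera axes: x right, y up, looking along -z (the intrinsics and any distortion apply to the point x, -y, -z); pixel columns grow to the right and rows downward; lengths in m; the calibration is good to about 2 mm. A picture is of the moment at which its call begins. There is no depth.
- job.hand_in(): hands the job in, once; it reports no verdict.
The state is a dict: "t": time; "qpos": joint angles; "dq": joint speeds; "effort": joint torques, N m; "eef_pos": TCP position; "tool_rot": TCP orientation; "wrist_force": force on the tool from outside, world axes, zero at the start; "ft_torque": the same for the moment, N m; "finger_gap": finger opening in m.
Only numpy, scipy, OpenCV 4.12 (cv2) and the standard library are available. Lean on these libraries where they do the work, as an engineer would, in place of code of your own. Each camera call takes 0.05 s, during which the arm holds its last target.

## Working session

There is one attempt and no reset: what is moved stays moved. The work goes in short steps, Python scripts to look and compute and a tool call to move; the robot and the scene stay as the last step left them, time stands still between calls to the robot, and variables do not carry over. Pictures are saved under pics/ and viewed, and the job is handed in when it is done.

Besides the shell and the picture viewer there is one more tool, called after "Call:" as name(argument=value, ...), one argument or row to a line, values as JSON. carry_out: Moves the arm, as the interface text tells. Its arguments: {"type":"object","properties":{"commands":{"type":"array","items":{"type":"array","items":{"type":"array","items":{"type":"number"}}}},"force":{"type":"number"}},"required":["commands"]}

```bash
mkdir -p pics; ls
python3 - <<'E'
from bench import robot, grab_frame, job
import cv2,numpy as np
for n in ("scene","top","wrist"):
    f=grab_frame(n); cv2.imwrite(f"pics/{n}0.png",f["image"][:,:,::-1])
    print(n,f["vertical_fov"],f["cx"],f["cy"],[k for k in f]); print(np.round(f["extrinsics"],4).tolist())
    np.savez(f"cam_{n}0.npz",E=f["extrinsics"],v=f["vertical_fov"],c=[f["cx"],f["cy"]])
s=robot.read_state(); print({k:np.round(v,3).tolist() for k,v in s.items()})
E
```

```text
pics
scene 50.78952453490392 319.14101876096765 236.34676001837846 ['image', 'vertical_fov', 'cx', 'cy', 'extrinsics']
[[-0.7399, -0.6725, -0.0158, 0.1787], [0.4982, -0.5637, 0.6588, -0.4903], [-0.452, 0.4796, 0.7521, -0.5247], [0.0, 0.0, 0.0, 1.0]]
top 48.3184919520883 313.2618245989471 237.9742622002381 ['image', 'vertical_fov', 'cx', 'cy', 'extrinsics']
[[-0.0107, -0.9996, 0.0275, -0.3241], [0.9811, -0.0052, 0.1936, -0.521], [-0.1933, 0.0291, 0.9807, -1.0588], [0.0, 0.0, 0.0, 1.0]]
wrist 64.29070482287965 315.01316176017554 241.83304927600992 ['image', 'vertical_fov', 'cx', 'cy', 'extrinsics']
[[0.3799, 0.925, -0.0029, -0.6483], [-0.8832, 0.3618, -0.2984, 0.0393], [-0.275, 0.1159, 0.9544, -0.3811], [0.0, 0.0, 0.0, 1.0]]
{'t': 0.15, 'qpos': [1.008, 0.246, 1.559, -0.0, 1.339, -0.174], 'dq': [-0.0, -0.001, -0.003, -0.001, -0.0, -0.0], 'effort': [-0.001, -42.999, -32.655, -0.0, 0.004, 0.0], 'eef_pos': [0.246, 0.601, 0.217], 'tool_rot': [-0.0, 0.193, 0.981, -0.001], 'wrist_force': [0.726, 0.956, 0.097], 'ft_torque': [0.01, 0.047, 0.056], 'finger_gap': 0.085}
```

View pics/scene0.png

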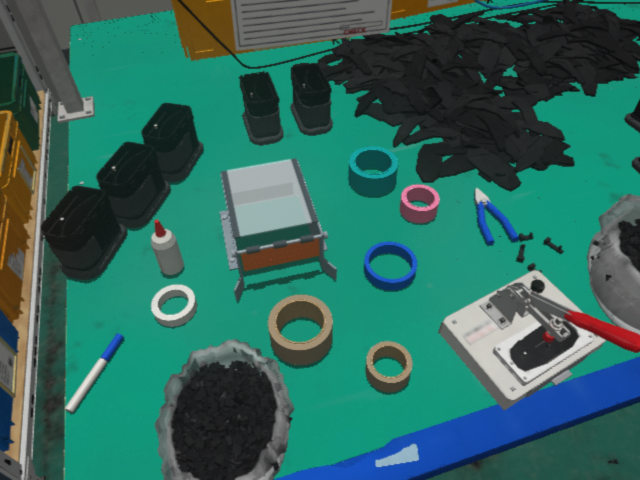

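View pics/top0.png

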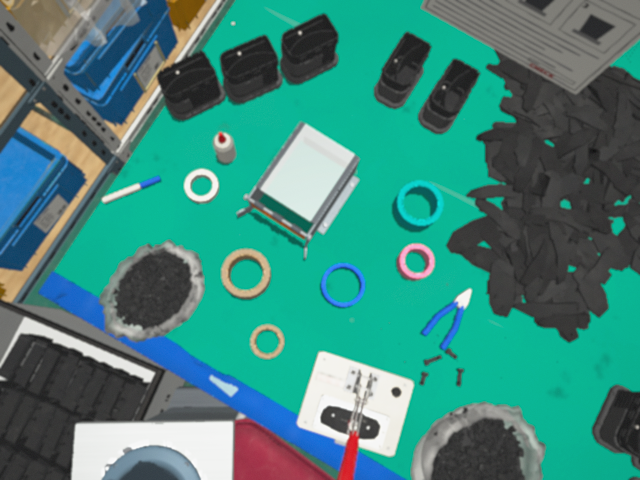

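View pics/wrist0.png

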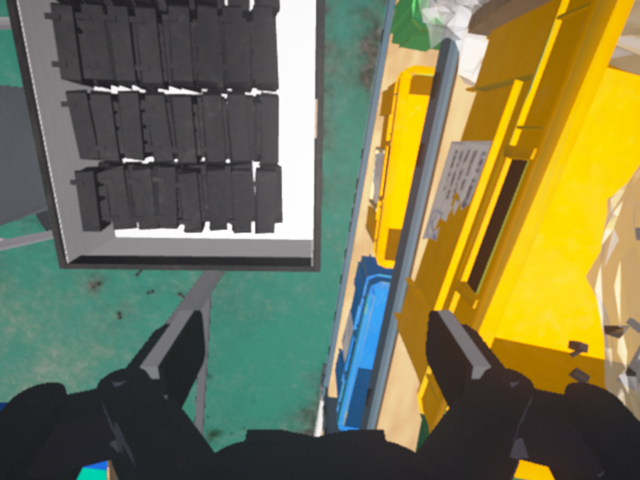

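Run:
```python
import cv2
a=cv2.imread("pics/top0.png")[110:370,170:390]; cv2.imwrite("pics/topc.png",cv2.resize(a,None,fx=2.3,fy=2.3,interpolation=cv2.INTER_CUBIC))
a=cv2.imread("pics/scene0.png")[140:400,200:430]; cv2.imwrite("pics/scenec.png",cv2.resize(a,None,fx=2.3,fy=2.3,interpolation=cv2.INTER_CUBIC))
```

```text
(no output)
```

View pics/topc.png

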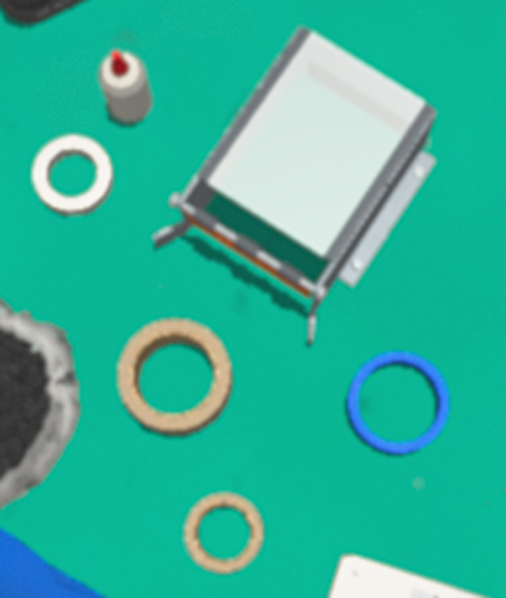

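View pics/scenec.png

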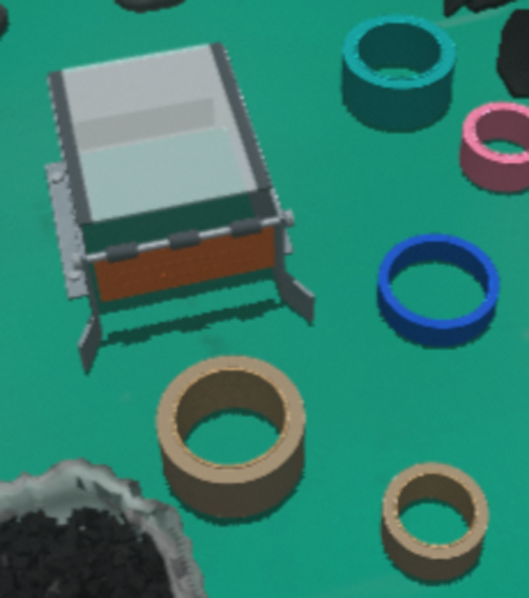

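```bash
cat > h.py <<'E'
import numpy as np,cv2
from scipy.optimize import least_squares
class C:
    def __init__(s,n):
        d=np.load(n); s.E=d["E"]; s.c=d["c"]; s.f=240/np.tan(np.radians(float(d["v"]))/2)
    def pr(s,P):
        P=np.atleast_2d(P); q=P@s.E[:3,:3].T+s.E[:3,3]
        return np.c_[s.c[0]+s.f*q[:,0]/-q[:,2], s.c[1]+s.f*q[:,1]/q[:,2]]
    def ray(s,u,v,z):
        d=s.E[:3,:3].T@np.array([(u-s.c[0])/s.f,-(v-s.c[1])/s.f,-1]); o=-s.E[:3,:3].T@s.E[:3,3]
        return o+d*(z-o[2])/d[2]
def sil(cam,x,y,r,h):
    a=np.linspace(0,2*np.pi,90,endpoint=False)
    P=np.concatenate([np.c_[x+r*np.cos(a),y+r*np.sin(a),0*a+z] for z in(0,h)])
    return cv2.convexHull(cam.pr(P).astype(np.float32))[:,0]
def fitdisc(cam,pts,r,h,x0):
    def f(p):
        s=sil(cam,p[0],p[1],r,h).astype(np.float32).reshape(-1,1,2)
        return [cv2.pointPolygonTest(s,(float(u),float(v)),True) for u,v in pts]
    o=least_squares(f,x0,diff_step=1e-3,loss='soft_l1'); return o.x,np.sqrt(np.mean(np.square(f(o.x))))
def mask_hull(im,kind,box):
    x0,y0,x1,y1=box; hsv=cv2.cvtColor(im,cv2.COLOR_BGR2HSV)
    H,S,V=[hsv[:,:,i].astype(int) for i in range(3)]
    m={'brown':(H<28)&(S>40)&(V>40),'blue':(H>105)&(H<130)&(S>120),'white':(S<60)&(V>110)}[kind].astype(np.uint8)
    z=np.zeros_like(m); z[y0:y1,x0:x1]=m[y0:y1,x0:x1]
    n,l,st,_=cv2.connectedComponentsWithStats(z); k=1+np.argmax(st[1:,4])
    c=max(cv2.findContours((l==k).astype(np.uint8),cv2.RETR_EXTERNAL,cv2.CHAIN_APPROX_NONE)[0],key=len)
    return c[:,0].astype(float)
E
python3 - <<'E'
from h import *
T=C("cam_top0.npz");S=C("cam_scene0.npz")
it=cv2.imread("pics/top0.png");is_=cv2.imread("pics/scene0.png")
for k,r,h,bt,bs in [('brown',.05,.048,(215,243,278,305),(262,288,340,370)),('blue',.046,.024,(315,255,370,312),(355,235,425,295)),('white',.036,.020,(178,162,222,206),(146,280,200,330))]:
    for cam,im,b in((T,it,bt),(S,is_,bs)):
        p=mask_hull(im,k,b); g=cam.ray(*p.mean(0),h/2)
        x,e=fitdisc(cam,p,r,h,g[:2]); print(k,np.round(x,4),round(e,2))
ot=[((247.4,197.4),(308.3,237)),((301.3,123),(357.8,157))]
os_=[((233,254),(325.2,234.8)),((221.7,171.7),(295.7,159.1))]
for cam,o in((T,ot),(S,os_)):
    a,b=[cam.ray(*q,.088) for q in o[0]]; c,d=[cam.ray(*q,.092) for q in o[1]]
    m=(a+b)/2;n=(c+d)/2
    print("rod",a,b,m,"len",np.linalg.norm(a-b),"yaw rod",np.degrees(np.arctan2(*(-(b-a))[[1,0]]))+90-180, "yaw back",np.degrees(np.arctan2(*(n-m)[[1,0]])),"L",np.linalg.norm((n-m)[:2]),"w",np.linalg.norm(c-d), "backmid",n)
E
```

```text
brown [ 0.4481 -0.1868] 1.23
brown [ 0.4526 -0.1863] 2.79
blue [ 0.4245 -0.39  ] 1.2
blue [ 0.4275 -0.3922] 1.72
white [ 0.6459 -0.0845] 0.46
white [ 0.6561 -0.0864] 2.92
rod [ 0.59717145 -0.19352486  0.088     ] [ 0.513995  -0.3172709  0.088    ] [ 0.55558323 -0.25539788  0.088     ] len 0.14910199350472364 yaw rod -33.90719573857942 yaw back -33.26580087957937 L 0.19646746597427406 w 0.1390390985389733 backmid [ 0.71985653 -0.36316497  0.092     ]
rod [ 0.59846423 -0.18734814  0.088     ] [ 0.5142068  -0.31712225  0.088     ] [ 0.55633552 -0.25223519  0.088     ] len 0.15472761326291287 yaw rod -32.99414148216604 yaw back -33.555197311741864 L 0.19895754988653336 w 0.14147799147124138 backmid [ 0.72213753 -0.362207    0.092     ]
```

The brown rolls are the larger one at scene (300,330) / top (246,274) and a smaller one at scene (388,366) / top (267,342). The larger fits "larger of its own colour", and the crop confirms it. The chute mouth is at about (0.554, -0.253), yaw -33.5°. The roll lies nearly on its axis, about 124 mm in front of the mouth. I'll move over now and collect kinematic data on the way.

Call:
carry_out(
  commands=[
    [[-25, -30, -15, 0, 0, 1.4, 0.25], [-30, -36, -15, 0, 0, 1.4, 0.25], [-30, -36, -12, 0, 0, 1.4, 0.25], [-30, -36, -10, 0, 0, 1.4, 0.25], [-30, -36, -10, 0, 0, 1.4, 0.25], [-30, -36, -10, 0, -2, 1.4, 0.25], [-30, -36, -10, 0, -3, 1.4, 0.25], [-30, -36, 0, 0, -3, 1.4, 0.25]],
  ],
)

```text
t: 0.95
eef_pos: [0.326, 0.2423, 0.3051]
tool_rot: [0.069, 0.288, 0.955, -0.018]
wrist_force: [0.7, -0.0, 0.2]
finger_gap: 0.0215
```

```bash
cat > st.py <<'E'
from bench import robot
import numpy as np,json
from scipy.spatial.transform import Rotation as R
s=robot.read_state(); s={k:np.asarray(v).tolist() for k,v in s.items()}
open("log.jsonl","a").write(json.dumps(s)+"\n")
print(s["t"],"q",np.round(s["qpos"],3),"p",np.round(s["eef_pos"],4),"F",np.round(s["wrist_force"],1),"gap",round(s["finger_gap"],4))
w,x,y,z=s["tool_rot"]; M=R.from_quat([x,y,z,w]).as_matrix(); print("x",M[:,0].round(3),"y",M[:,1].round(3),"z",M[:,2].round(3))
E
python3 st.py
```

```text
0.95 q [ 0.438 -0.471  2.063 -0.119  1.471 -0.54 ] p [0.326  0.2423 0.3051] F [ 0.7 -0.   0.2] gap 0.0215
x [-0.825  0.547 -0.142] y [0.552 0.834 0.006] z [ 0.122 -0.073 -0.99 ]
```

Call:
carry_out(
  commands=[
    [[-30, -24, 0, 0, -1, 0, 0.25], [-30, -24, 2, 0, -2, 0, 0.25], [-30, -24, 4, 0, -3, 0, 0.25], [-30, -24, 6, 0, -3, 0, 0.25], [-30, -24, 8, 0, -3, 0, 0.25], [-30, -24, 9, 0, -3, 0, 0.25], [-30, -24, 9, 0, -3, 0, 0.25], [-30, -24, 9, 0, -3, 0, 0.25]],
  ],
)

```text
t: 1.75
eef_pos: [0.4237, -0.0527, 0.3243]
tool_rot: [0.241, 0.279, 0.927, -0.07]
wrist_force: [0.4, 0.3, -0.8]
finger_gap: 0.0214
```

```bash
python3 st.py
```

```text
1.75 q [-0.308 -0.722  2.231 -0.142  1.144 -1.267] p [ 0.4237 -0.0527  0.3243] F [ 0.4  0.3 -0.8] gap 0.0214
x [-0.728  0.484 -0.487] y [0.551 0.834 0.004] z [ 0.408 -0.265 -0.874]
```

```bash
python3 - <<'E'
import json
s0={'t':.15,'qpos':[1.008,.246,1.559,0,1.339,-.174],'eef_pos':[.246,.601,.217],'tool_rot':[0,.193,.981,-.001]}
L=open("log.jsonl").read(); open("log.jsonl","w").write(json.dumps(s0)+"\n"+L)
E
cat > kin.py <<'E'
import numpy as np,json,itertools
from scipy.spatial.transform import Rotation as R
from scipy.optimize import least_squares
D=[json.loads(l) for l in open("log.jsonl")]
def Rot(q): w,x,y,z=q; return R.from_quat([x,y,z,w])
def ori(q,sg,o1,o6,):
    s1,s4,s6=sg
    return R.from_euler('z',s1*q[0]+o1)*R.from_euler('y',q[1]+q[2])*R.from_euler('z',s4*q[3])*R.from_euler('y',q[4])*R.from_euler('z',s6*q[5]+o6)
def fk(q,p,sg,o1,o6):
    a1,lat,d1,L2,a3,L3,d6=p
    B=R.from_euler('z',sg[0]*q[0]+o1); A=B*R.from_euler('y',q[1]); E=B*R.from_euler('y',q[1]+q[2])
    M=ori(q,sg,o1,o6)
    return B.apply([a1,lat,d1])+A.apply([0,0,L2])+E.apply([a3,0,L3])+M.apply([0,0,d6]),M
if __name__=="__main__":
    best=[]
    for sg in itertools.product([1,-1],[1,-1],[1,-1]):
        for o in (0,1.57,3.14,-1.57):
            f=lambda v:np.concatenate([(Rot(d['tool_rot']).inv()*ori(d['qpos'],sg,*v)).as_rotvec() for d in D])
            r=least_squares(f,[0.1,o]); best.append((r.cost,sg,r.x))
    best.sort(key=lambda b:b[0])
    for b in best[:3]: print(b)
    _,sg,o=best[0]
    f=lambda p:np.concatenate([fk(d['qpos'],p,sg,*o)[0]-d['eef_pos'] for d in D]+[[1e-3*(p[0]),1e-3*p[4]]])
    r=least_squares(f,[0,0,.2,.45,0,.45,.25]); print(r.x,r.cost,np.round(f(r.x)*1000,1))
E
python3 kin.py
```

```text
(np.float64(4.321327808947343e-07), (1, 1, 1), array([5.44709905e-05, 1.57075455e+00]))
(np.float64(4.3213278089480764e-07), (1, 1, 1), array([ 5.44709942e-05, -4.71243075e+00]))
(np.float64(4.3213278089491727e-07), (1, 1, 1), array([5.44709435e-05, 1.57075455e+00]))
[-3.49477856e-04  1.12577279e-01  2.73867664e-01  4.20091247e-01
  6.68020953e-02  5.69299796e-01  2.67217034e-01] 2.2596803804552106e-09 [-0.   0.   0.   0.  -0.  -0.  -0.  -0.   0.  -0.   0.1]
```

```bash
cat > ik.py <<'E'
from kin import *
P=[-3.49477856e-04,1.12577279e-01,2.73867664e-01,4.20091247e-01,6.68020953e-02,5.69299796e-01,2.67217034e-01]
SG=(1,1,1);O=(0,1.570755)
lo=np.array([-3.13,-1.02,.13,-.95,.21,-2.74]);hi=np.array([3.13,2.26,2.54,4.09,2.88,2.74])
C0=np.array([.5543,-.2528]);YAW=np.radians(-33.5)
H=np.array([np.cos(YAW),np.sin(YAW)]);Lf=np.array([-np.sin(YAW),np.cos(YAW)])
def pose(cx,cy,z,th,roll=0):
    """TIP centre at chute (cx,cy), z; th deg below horizontal; returns TCP pos,R"""
    th=np.radians(th); zz=np.r_[np.cos(th)*H,-np.sin(th)]; yy=np.r_[Lf,0]; xx=np.cross(yy,zz)
    M=np.c_[xx,yy,zz]; t=np.r_[C0+cx*H+cy*Lf,z]-.008*zz
    return t,R.from_matrix(M)
def ik(t,M,seeds):
    out=[]
    for s in seeds:
        def f(q):
            p,m=fk(q,P,SG,*O); return np.r_[(p-t)*5,(M.inv()*m).as_rotvec()]
        r=least_squares(f,np.clip(s,lo+.01,hi-.01),bounds=(lo,hi))
        e=np.abs(r.fun).max()
        if not any(np.abs(r.x-o[1]).max()<.02 for o in out): out.append((e,r.x))
    return sorted(out,key=lambda o:o[0])
E
python3 - <<'E'
from ik import *
rng=np.random.default_rng(0)
for th in (25,35,45,60,80):
  for cx in (-.19,-.12,-.05,.0,.04):
    t,M=pose(cx,0,.015,th)
    o=ik(t,M,[rng.uniform(lo,hi) for _ in range(14)])
    ok=[x for x in o if x[0]<1e-3]
    print(th,cx,[np.round(x[1],2).tolist() for x in ok] or ("best",round(o[0][0],3),np.round(o[0][1],2)))
E
```

```text
25 -0.19 ('best', np.float64(0.152), array([-0.37,  0.43,  2.54,  3.55,  1.08,  1.44]))
25 -0.12 ('best', np.float64(0.046), array([-0.61,  0.25,  2.54,  3.15,  0.79,  1.56]))
25 -0.05 [[-0.64, 0.29, 2.42, 3.06, 0.7, 1.61]]
25 0.0 [[-0.63, 0.35, 2.31, 3.07, 0.66, 1.61]]
25 0.04 [[-0.63, 0.41, 2.22, 3.07, 0.62, 1.61]]
35 -0.19 ('best', np.float64(0.184), array([-2.6 ,  2.26,  2.54,  2.12,  1.41, -0.31]))
35 -0.12 ('best', np.float64(0.038), array([-0.62,  0.05,  2.54,  3.12,  0.4 ,  1.57]))
35 -0.05 [[-0.64, 0.17, 2.4, 3.03, 0.39, 1.65]]
35 0.0 [[-0.63, 0.25, 2.29, 3.03, 0.36, 1.65]]
35 0.04 [[-0.63, 0.32, 2.19, 3.04, 0.33, 1.65]]
45 -0.19 ('best', np.float64(0.132), array([-0.49, -0.16,  2.54, -0.95,  0.21, -0.55]))
45 -0.12 ('best', np.float64(0.049), array([-0.67, -0.03,  2.54,  2.77,  0.21,  1.88]))
45 -0.05 ('best', np.float64(0.057), array([-0.65,  0.13,  2.37,  2.82,  0.21,  1.84]))
45 0.0 ('best', np.float64(0.071), array([-0.65,  0.22,  2.26,  2.81,  0.21,  1.86]))
45 0.04 ('best', np.float64(0.084), array([-0.65,  0.3 ,  2.17,  2.77,  0.21,  1.9 ]))
60 -0.19 ('best', np.float64(0.026), array([-0.63, -0.25,  2.54,  0.03,  0.36, -1.64]))
60 -0.12 [[-0.64, -0.07, 2.4, 0.09, 0.29, -1.7]]
60 -0.05 [[-0.63, 0.1, 2.23, 0.07, 0.29, -1.68]]
60 0.0 [[-0.62, 0.2, 2.11, 0.06, 0.31, -1.66]]
60 0.04 [[-0.62, 0.28, 2.01, 0.05, 0.33, -1.65]]
80 -0.19 [[-0.63, -0.11, 2.35, 0.01, 0.73, -1.63]]
80 -0.12 [[-0.63, 0.06, 2.18, 0.01, 0.72, -1.62]]
80 -0.05 [[-0.62, 0.21, 2.01, 0.01, 0.74, -1.61]]
80 0.0 [[-0.62, 0.31, 1.89, 0.01, 0.77, -1.61]]
80 0.04 [[-0.61, 0.39, 1.78, 0.01, 0.8, -1.6]]
```

Run:
```python
from h import *; from ik import C0,H,Lf
T=C("cam_top0.npz");S=C("cam_scene0.npz")
def ch(p): d=p[:2]-C0; return np.round([d@H*1000,d@Lf*1000],0)
for z in(.05,.08,.11):
    print(z,[ch(T.ray(*p,z)).tolist() for p in((204,275),(202,300),(188,322),(170,335))],[ch(S.ray(*p,z)).tolist() for p in((292,400),(285,440),(282,375),(245,345))])
print(ch(T.ray(267,342,.02)),ch(S.ray(388,366,.025)))
a=cv2.imread("pics/scene0.png")[320:480,140:420]; cv2.imwrite("pics/bowl.png",cv2.resize(a,None,fx=2.5,fy=2.5))
```

```text
0.05 [[-175.0, 63.0], [-219.0, 37.0], [-271.0, 35.0], [-311.0, 51.0]] [[-246.0, 37.0], [-297.0, 57.0], [-207.0, 43.0], [-146.0, 87.0]]
0.08 [[-176.0, 57.0], [-218.0, 32.0], [-268.0, 30.0], [-308.0, 44.0]] [[-260.0, 38.0], [-308.0, 57.0], [-222.0, 44.0], [-163.0, 85.0]]
0.11 [[-176.0, 50.0], [-217.0, 26.0], [-266.0, 24.0], [-304.0, 38.0]] [[-273.0, 39.0], [-319.0, 57.0], [-236.0, 44.0], [-181.0, 84.0]]
[-218. -119.] [-220. -114.]
```

View pics/bowl.png

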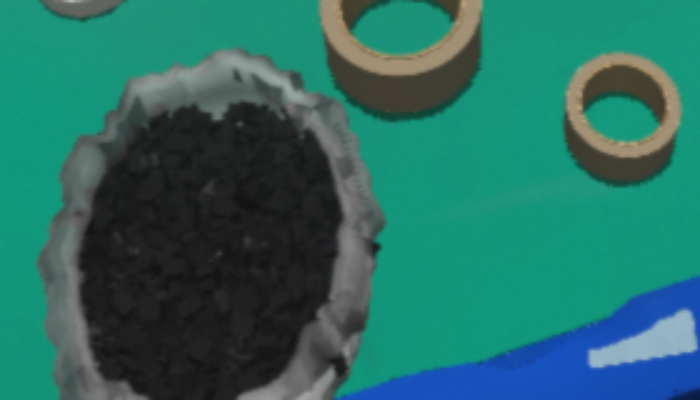

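```bash
cat > plan.py <<'E'
from ik import *
def rows(t0,M0,t1,M1,n,grip=.25):
    rv=(M0.inv()*M1).as_rotvec()
    Ms=[M0*R.from_rotvec(rv*i/n) for i in range(n+1)]; ts=[t0+(t1-t0)*i/n for i in range(n+1)]
    out=[]
    for i in range(n):
        out.append(np.r_[Ms[i].inv().apply(ts[i+1]-ts[i])*1000,np.degrees((Ms[i].inv()*Ms[i+1]).as_rotvec()),grip])
    return np.round(out,1)
def now():
    from bench import robot
    s=robot.read_state(); return np.array(s['eef_pos']),Rot(s['tool_rot']),np.array(s['qpos'])
def where(t,M):
    tip=t+.008*M.as_matrix()[:,2]; d=tip[:2]-C0; z=M.as_matrix()[:,2]
    return "tip chute mm %.1f %.1f z %.1f th %.1f"%(d@H*1e3,d@Lf*1e3,tip[2]*1e3,np.degrees(np.arcsin(-z[2])))
def show(*tg):
    """tg: list of (cx,cy,z,th,n) tip targets in m/deg"""
    t,M,q=now(); print(where(t,M))
    for cx,cy,z,th,n in tg:
        t1,M1=pose(cx,cy,z,th); print("->",cx,cy,z,th,"n",n); r=rows(t,M,t1,M1,n); print(r.tolist() if n>1 and np.ptp(r,axis=0).max()>.25 else [r[0].tolist(),'x',n])
        o=ik(t1,M1,[q])[0]; q=o[1]; print("   q",np.round(q,2),"err",round(o[0],4)); t,M=t1,M1
E
python3 -c "
from plan import *
show((-.198,-.008,.25,80,5),(-.198,-.008,.03,80,8),(-.198,-.008,.012,80,2),(-.05,-.006,.012,80,10))"
```

```text
tip chute mm -215.5 94.8 z 317.3 th 60.9
-> -0.198 -0.008 0.25 80 n 5
[[2.9, -20.6, 13.5, 0.1, 3.8, -0.0, 0.2], [2.0, -20.6, 13.6, 0.1, 3.8, -0.0, 0.2], [1.1, -20.6, 13.8, 0.1, 3.8, -0.0, 0.2], [0.2, -20.6, 13.8, 0.1, 3.8, -0.0, 0.2], [-0.7, -20.6, 13.8, 0.1, 3.8, -0.0, 0.2]]
   q [-0.66 -0.53  2.19  0.01  1.31 -1.65] err 0.0
-> -0.198 -0.008 0.03 80 n 8
[[4.8, 0.0, 27.1, 0.0, 0.0, 0.0, 0.2], 'x', 8]
   q [-0.66 -0.18  2.37  0.02  0.77 -1.65] err 0.0
-> -0.198 -0.008 0.012 80 n 2
[[1.6, 0.0, 8.9, 0.0, 0.0, 0.0, 0.2], 'x', 2]
   q [-0.66 -0.13  2.37  0.02  0.72 -1.66] err 0.0
-> -0.05 -0.006 0.012 80 n 10
[[-14.6, 0.2, 2.6, 0.0, 0.0, 0.0, 0.2], 'x', 10]
   q [-0.63  0.22  2.01  0.01  0.74 -1.63] err 0.0
```

Call:
carry_out(
  commands=[
    [[2.9, -20.6, 13.5, 0, 3.8, 0, 0.25], [2, -20.6, 13.6, 0, 3.8, 0, 0.25], [1, -20.6, 13.8, 0, 3.8, 0, 0.25], [0.2, -20.6, 13.8, 0, 3.8, 0, 0.25], [-0.7, -20.6, 13.8, 0, 3.8, 0, 0.25], [4.8, 0, 27.1, 0, 0, 0, 0.25], [4.8, 0, 27.1, 0, 0, 0, 0.25], [4.8, 0, 27.1, 0, 0, 0, 0.25]],
  ],
)

```text
t: 2.55
eef_pos: [0.3837, -0.1478, 0.1742]
tool_rot: [0.084, 0.287, 0.954, -0.023]
wrist_force: [0.8, -0.4, -1.8]
finger_gap: 0.0213
```

```bash
python3 st.py
python3 - <<'E'
from plan import *
show((-.198,-.008,.05,80,5))
from bench import grab_frame
import cv2
cv2.imwrite("pics/top1.png",grab_frame("top")["image"][100:400,130:400,::-1].repeat(2,0).repeat(2,1))
E
```

```text
2.55 q [-0.657 -0.452  2.289  0.019  1.13  -1.649] p [ 0.3837 -0.1478  0.1742] F [ 0.8 -0.4 -1.8] gap 0.0213
x [-0.821  0.544 -0.174] y [0.552 0.834 0.005] z [ 0.147 -0.092 -0.985]
tip chute mm -198.8 -6.6 z 166.4 th 80.0
-> -0.198 -0.008 0.05 80 n 5
[[3.9, -0.4, 22.9, 0.1, -0.0, -0.0, 0.2], 'x', 5]
   q [-0.66 -0.23  2.37  0.02  0.83 -1.65] err 0.0
```

View pics/top1.png

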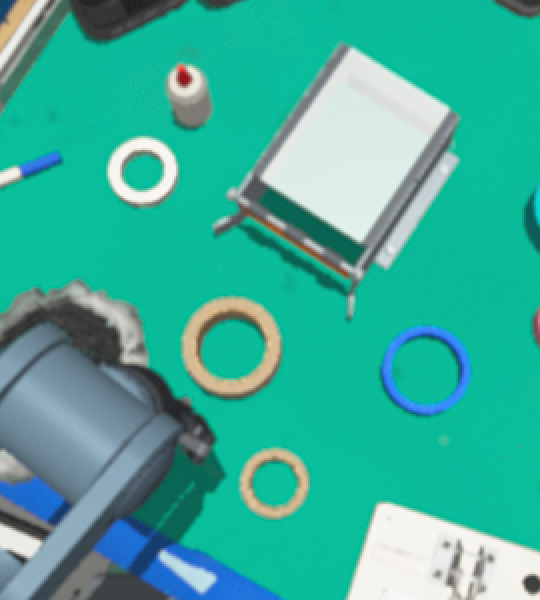

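The top view shows the arm behind the brown roll, with the finger/body edge at about (205,440) in the crop and clear of both the roll (230,347) and the bowl. I'll lower it next.

Call:
carry_out(
  commands=[
    [[3.9, -0.3, 23, 0, 0, 0, 0.25], [3.9, -0.3, 23, 0, 0, 0, 0.25], [3.9, -0.3, 23, 0, 0, 0, 0.25], [3.9, -0.3, 23, 0, 0, 0, 0.25], [3.9, -0.3, 23, 0, 0, 0, 0.25], [2.6, 0, 15, 0, 0, 0, 0.25]],
  ],
)

```text
t: 3.2
eef_pos: [0.3837, -0.1484, 0.0425]
tool_rot: [0.083, 0.287, 0.954, -0.023]
wrist_force: [-0.5, -0.4, -0.5]
finger_gap: 0.0214
```

```bash
python3 st.py
python3 - <<'E'
from plan import *
show((-.198,-.007,.012,80,4),(-.045,-.006,.012,80,16))
from bench import grab_frame
import cv2
cv2.imwrite("pics/sc2.png",cv2.resize(grab_frame("scene")["image"][200:440,170:450,::-1],None,fx=2.5,fy=2.5))
E
```

```text
3.2 q [-0.658 -0.191  2.372  0.025  0.789 -1.66 ] p [ 0.3837 -0.1484  0.0425] F [-0.5 -0.4 -0.5] gap 0.0214
x [-0.821  0.544 -0.172] y [0.551 0.834 0.005] z [ 0.146 -0.091 -0.985]
tip chute mm -198.5 -7.1 z 34.6 th 80.1
-> -0.198 -0.007 0.012 80 n 4
[[0.8, 0.0, 5.6, 0.1, -0.0, -0.0, 0.2], 'x', 4]
   q [-0.65 -0.13  2.37  0.02  0.72 -1.65] err 0.0
-> -0.045 -0.006 0.012 80 n 16
[[-9.4, 0.1, 1.7, 0.0, 0.0, 0.0, 0.2], 'x', 16]
   q [-0.63  0.23  2.    0.01  0.74 -1.63] err 0.0
```

View pics/sc2.png

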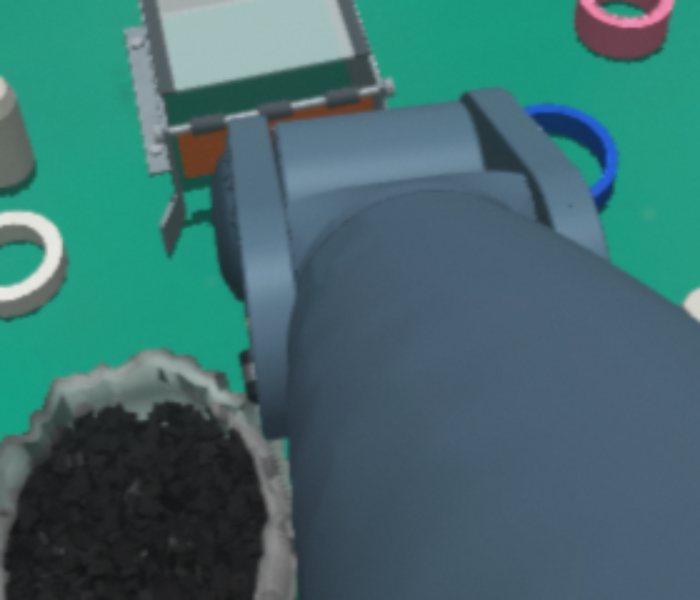

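The scene view is blocked by the arm, and the bowl hasn't moved. I'll lower to 12 mm and start a slow push, checking in the top and wrist views.

Call:
carry_out(
  commands=[
    [[0.8, 0, 5.6, 0, 0, 0, 0.25], [0.8, 0, 5.6, 0, 0, 0, 0.25], [0.8, 0, 5.6, 0, 0, 0, 0.25], [0.8, 0, 5.6, 0, 0, 0, 0.25], [-6, 0, 1.1, 0, 0, 0, 0.25], [-6, 0, 1.1, 0, 0, 0, 0.25], [-6, 0, 1.1, 0, 0, 0, 0.25], [-6, 0, 1.1, 0, 0, 0, 0.25]],
  ],
)

```text
t: 4.05
eef_pos: [0.4058, -0.163, 0.021]
tool_rot: [0.084, 0.287, 0.954, -0.023]
wrist_force: [0.2, 1.1, 1.2]
finger_gap: 0.0212
```

```bash
python3 st.py
python3 - <<'E'
from plan import *
show((-.045,-.006,.012,80,16))
from bench import grab_frame
import cv2
w=grab_frame("wrist")["image"][:,:,::-1];t=grab_frame("top")["image"][100:340,130:450,::-1]
cv2.imwrite("pics/c3.png",np.vstack([cv2.resize(w,(400,300)),cv2.resize(t,(400,300))]))
E
```

```text
4.05 q [-0.653 -0.063  2.311  0.025  0.719 -1.657] p [ 0.4058 -0.163   0.021 ] F [0.2 1.1 1.2] gap 0.0212
x [-0.821  0.544 -0.174] y [0.551 0.834 0.005] z [ 0.147 -0.092 -0.985]
tip chute mm -172.0 -7.1 z 13.1 th 80.0
-> -0.045 -0.006 0.012 80 n 16
[[-7.8, 0.1, 1.4, 0.0, 0.0, -0.0, 0.2], 'x', 16]
   q [-0.63  0.23  2.    0.01  0.74 -1.63] err 0.0
```

View pics/c3.png

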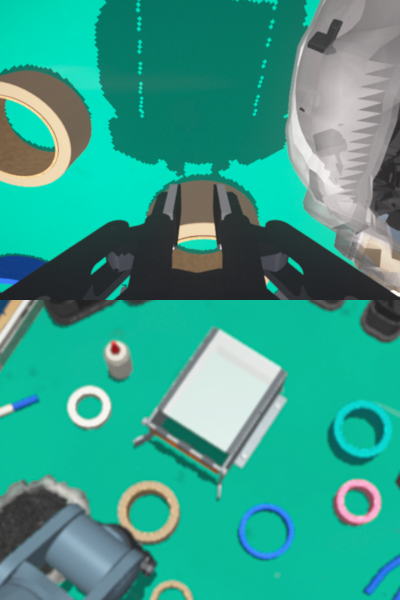

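The wrist view shows the roll right in front of both fingertips (centre about (205,240), fingers at 170–235). The top view shows it still at its place. I'll push on.

Call:
carry_out(
  commands=[
    [[-7.8, 0, 1.3, 0, 0, 0, 0.25], [-7.8, 0, 1.4, 0, 0, 0, 0.25], [-7.8, 0, 1.4, 0, 0, 0, 0.25], [-7.8, 0, 1.4, 0, 0, 0, 0.25], [-7.8, 0, 1.4, 0, 0, 0, 0.25], [-7.8, 0, 1.4, 0, 0, 0, 0.25], [-7.8, 0, 1.4, 0, 0, 0, 0.25], [-7.8, 0, 1.4, 0, 0, 0, 0.25]],
  ],
)

```text
t: 4.95
eef_pos: [0.4586, -0.1979, 0.0206]
tool_rot: [0.084, 0.287, 0.954, -0.023]
wrist_force: [-1.2, 0.8, 0.3]
finger_gap: 0.0215
```

```bash
python3 st.py
python3 - <<'E'
from plan import *
show((-.045,-.006,.012,80,8))
from bench import grab_frame
import cv2
w=grab_frame("wrist")["image"][:,:,::-1];t=grab_frame("top")["image"][100:340,130:450,::-1]
cv2.imwrite("pics/c4.png",np.vstack([cv2.resize(w,(400,300)),cv2.resize(t,(400,300))]))
E
```

```text
4.95 q [-0.643  0.089  2.158  0.022  0.72  -1.645] p [ 0.4586 -0.1979  0.0206] F [-1.2  0.8  0.3] gap 0.0215
x [-0.821  0.544 -0.174] y [0.551 0.834 0.005] z [ 0.147 -0.092 -0.985]
tip chute mm -108.7 -7.0 z 12.8 th 80.0
-> -0.045 -0.006 0.012 80 n 8
[[-7.8, 0.1, 1.5, 0.0, -0.0, -0.0, 0.2], 'x', 8]
   q [-0.63  0.23  2.    0.01  0.74 -1.63] err 0.0
```

View pics/c4.png

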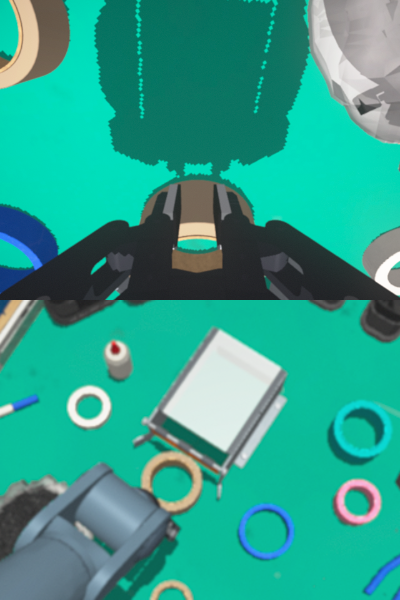

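The roll is centred on the fingers (wrist view about (198,230)) and now between the guides. I'll push another 54 mm at the same pitch, slower, since it now meets the flap.

Call:
carry_out(
  commands=[
    [[-6.8, 0.1, 1.2, 0, 0, 0, 0.25], [-6.8, 0.1, 1.2, 0, 0, 0, 0.25], [-6.8, 0.1, 1.3, 0, 0, 0, 0.25], [-6.8, 0.1, 1.3, 0, 0, 0, 0.25], [-6.8, 0.1, 1.3, 0, 0, 0, 0.25], [-6.8, 0.1, 1.3, 0, 0, 0, 0.25], [-6.8, 0.1, 1.3, 0, 0, 0, 0.25], [-6.8, 0.1, 1.3, 0, 0, 0, 0.25]],
  ],
)

```text
t: 5.85
eef_pos: [0.5052, -0.2277, 0.0201]
tool_rot: [0.084, 0.287, 0.954, -0.023]
wrist_force: [-1.2, 0.9, 1.1]
finger_gap: 0.0212
```

```bash
python3 st.py
python3 - <<'E'
from plan import *
t,M,q=now(); print(where(t,M))
from bench import grab_frame
import cv2
w=grab_frame("wrist")["image"][:,:,::-1];t=grab_frame("top")["image"][100:340,130:450,::-1]
cv2.imwrite("pics/c5.png",np.vstack([cv2.resize(w,(400,300)),cv2.resize(t,(400,300))]))
E
```

```text
5.85 q [-0.635  0.208  2.023  0.02   0.737 -1.635] p [ 0.5052 -0.2277  0.0201] F [-1.2  0.9  1.1] gap 0.0212
x [-0.821  0.544 -0.174] y [0.551 0.834 0.005] z [ 0.147 -0.092 -0.985]
tip chute mm -53.4 -6.2 z 12.2 th 80.0
```

View pics/c5.png

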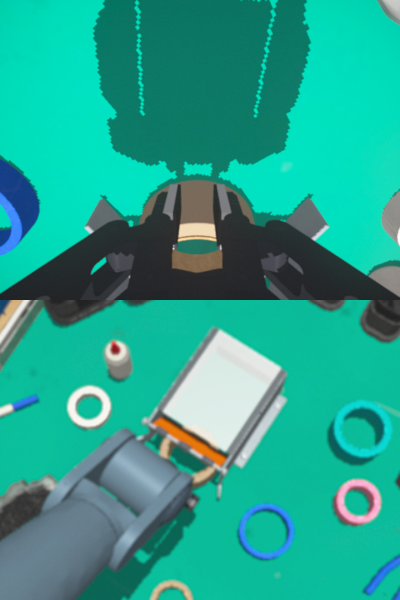

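Run:
```python
from plan import *
d=np.load("cam_wrist0.npz");E=d["E"]; c=-E[:3,:3].T@E[:3,3]
t=np.array([.246,.601,.217]);M=Rot([0,.193,.981,-.001])
print("cam in tool",M.inv().apply(c-t)," look",M.inv().apply(-E[2,:3]))
```

```text
cam in tool [ 0.0754028  -0.00028584 -0.15662039]  look [-0.2980072  -0.00122382  0.95456284]
```

```bash
cat >> plan.py <<'E'
def posef(cx,cy,z,th):
    t,M=pose(cx,cy,z,th); return t,M*R.from_euler('z',np.pi)
def jrows(qs,grip=.25):
    out=[]
    for a,b in zip(qs[:-1],qs[1:]):
        ta,Ma=fk(a,P,SG,*O);tb,Mb=fk(b,P,SG,*O)
        out.append(np.r_[Ma.inv().apply(tb-ta)*1000,np.degrees((Ma.inv()*Mb).as_rotvec()),grip])
    return np.round(out,1)
E
python3 - <<'E'
from plan import *
t,M,q=now()
show((-.075,-.006,.012,80,3),(-.09,-.006,.30,75,8))
t1,M1=pose(-.09,-.006,.30,75); qa=ik(t1,M1,[q])[0][1]
sd=[-.63,.0,2.4,3.05,.5,-1.55]
for cx,z,th in ((-.065,.015,35),(-.07,.06,35),(-.07,.12,35),(-.07,.2,35),(-.07,.2,40),(.0,.015,25),(.037,.015,25),(.045,.015,25)):
    t,M=posef(cx,-.004,z,th); o=ik(t,M,[sd])[0]; print(cx,z,th,np.round(o[1],2),round(o[0],4))
print(qa.round(2))
E
```

```text
tip chute mm -52.8 -6.2 z 12.5 th 79.9
-> -0.075 -0.006 0.012 80 n 3
[[7.3, 0.1, -1.1, 0.1, 0.0, -0.0, 0.2], 'x', 3]
   q [-0.63  0.16  2.07  0.01  0.73 -1.63] err 0.0
-> -0.09 -0.006 0.3 75 n 8
[[-4.3, 0.0, -35.8, 0.0, -0.6, 0.0, 0.2], [-4.7, 0.0, -35.7, -0.0, -0.6, 0.0, 0.2], [-5.1, -0.0, -35.7, 0.0, -0.6, -0.0, 0.2], [-5.5, 0.0, -35.6, -0.0, -0.6, -0.0, 0.2], [-5.9, 0.0, -35.6, 0.0, -0.6, 0.0, 0.2], [-6.3, -0.0, -35.5, 0.0, -0.6, 0.0, 0.2], [-6.6, 0.0, -35.4, 0.0, -0.6, 0.0, 0.2], [-7.0, 0.0, -35.3, -0.0, -0.6, 0.0, 0.2]]
   q [-0.64 -0.31  1.95  0.01  1.24 -1.63] err 0.0
-0.065 0.015 35 [-0.65  0.14  2.44  2.99  0.4  -1.48] 0.0
-0.07 0.06 35 [-0.66 -0.05  2.48  2.91  0.26 -1.39] 0.0
-0.07 0.12 35 [-0.72 -0.25  2.52  2.18  0.21 -0.7 ] 0.0568
-0.07 0.2 35 [-0.66 -0.49  2.47  0.28  0.21  1.26] 0.0
-0.07 0.2 40 [-0.65 -0.47  2.42  0.16  0.33  1.37] 0.0
0.0 0.015 25 [-0.65  0.35  2.31  3.05  0.66 -1.52] 0.0
0.037 0.015 25 [-0.64  0.4   2.23  3.06  0.62 -1.52] 0.0
0.045 0.015 25 [-0.64  0.41  2.21  3.06  0.62 -1.52] 0.0
[-0.64 -0.31  1.95  0.01  1.24 -1.63]
```

Run:
```python
from plan import *
sd=np.array([-.63,.0,2.4,3.05,.5,-1.55])
for cx,z,th in ((-.065,.015,35),(-.065,.03,33),(-.065,.05,30),(-.07,.08,25),(-.07,.12,18),(-.07,.16,10),(-.07,.20,2),(-.07,.25,-5),(-.05,.25,-5),(-.02,.3,-8)):
    t,M=posef(cx,-.004,z,th); o=ik(t,M,[sd])[0]; sd=o[1]; print(cx,z,th,np.round(o[1],2),round(o[0],4))
```

```text
-0.065 0.015 35 [-0.65  0.14  2.44  2.99  0.4  -1.48] 0.0
-0.065 0.03 33 [-0.66  0.1   2.46  2.99  0.41 -1.47] 0.0
-0.065 0.05 30 [-0.66  0.05  2.48  2.99  0.44 -1.47] 0.0
-0.07 0.08 25 [-0.66 -0.02  2.53  3.    0.5  -1.48] 0.0
-0.07 0.12 18 [-0.64 -0.06  2.54  3.08  0.59 -1.54] 0.036
-0.07 0.16 10 [-0.61 -0.06  2.54  3.16  0.75 -1.59] 0.0695
-0.07 0.2 2 [-0.6  -0.04  2.54  3.18  0.92 -1.6 ] 0.0787
-0.07 0.25 -5 [-0.59 -0.1   2.54  3.19  1.   -1.6 ] 0.0841
-0.05 0.25 -5 [-0.65 -0.13  2.54  3.08  0.93 -1.53] 0.0231
-0.02 0.3 -8 [-0.65 -0.2   2.49  3.05  0.86 -1.5 ] 0.0
```

Call:
carry_out(
  commands=[
    [[7.3, 0, -1.2, 0, 0, 0, 0.25], [7.3, 0, -1.3, 0, 0, 0, 0.25], [7.3, 0, -1.3, 0, 0, 0, 0.25], [-4.3, 0, -35.8, 0, -0.6, 0, 0.25], [-4.7, 0, -35.7, 0, -0.6, 0, 0.25], [-5.1, 0, -35.7, 0, -0.6, 0, 0.25], [-5.5, 0, -35.6, 0, -0.6, 0, 0.25], [-5.9, 0, -35.6, 0, -0.6, 0, 0.25]],
  ],
)

```text
t: 6.75
eef_pos: [0.4767, -0.2098, 0.2011]
tool_rot: [0.109, 0.286, 0.951, -0.03]
wrist_force: [0.8, -1.2, -0.2]
finger_gap: 0.0213
```

Call:
carry_out(
  commands=[
    [[-6.3, 0, -35.5, 0, -0.6, 0, 0.25], [-6.6, 0, -35.4, 0, -0.6, 0, 0.25], [-7, 0, -35.3, 0, -0.6, 0, 0.25], [0, 0, 0, 0, 0, 0, 0.25]],
  ],
)

```text
t: 7.15
eef_pos: [0.474, -0.2087, 0.3143]
tool_rot: [0.129, 0.285, 0.949, -0.037]
wrist_force: [0.5, -1.0, 0.5]
finger_gap: 0.0217
```

```bash
python3 st.py
python3 - <<'E'
from plan import *
t,M,q=now(); print(where(t,M))
from bench import grab_frame
import cv2
f=grab_frame("scene")["image"][:,:,::-1];t=grab_frame("top")["image"][100:340,130:450,::-1]
cv2.imwrite("pics/c6.png",np.vstack([cv2.resize(f,(400,300)),cv2.resize(t,(400,300))]))
E
```

```text
7.15 q [-0.645 -0.316  1.947  0.021  1.241 -1.635] p [ 0.474  -0.2087  0.3143] F [ 0.5 -1.   0.5] gap 0.0217
x [-0.804  0.532 -0.266] y [0.551 0.834 0.004] z [ 0.224 -0.144 -0.964]
tip chute mm -89.2 -7.5 z 306.6 th 74.6
```

View pics/c6.png

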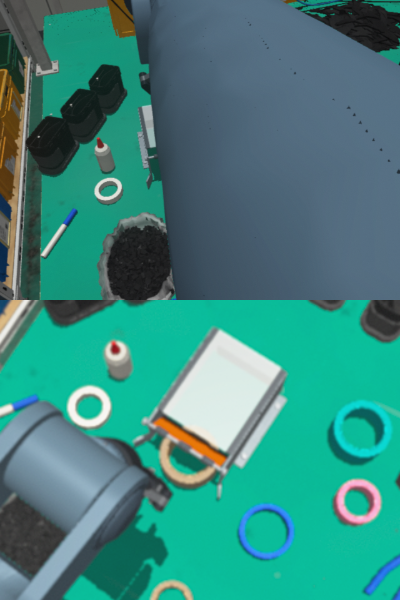

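Run:
```python
from plan import *
sd=np.array([-.66,-.0,2.5,2.99,.45,-1.48])
for cx,z,th in ((-.065,.05,30),(-.065,.08,28),(-.065,.11,27),(-.06,.14,25),(-.06,.17,22),(-.055,.2,20),(-.05,.2,20),(-.05,.24,18),(-.04,.24,15)):
    t,M=posef(cx,-.004,z,th); o=ik(t,M,[sd])[0]; sd=o[1]; print(cx,z,th,np.round(o[1],2),round(o[0],4))
```

```text
-0.065 0.05 30 [-0.66  0.05  2.48  2.99  0.44 -1.47] 0.0
-0.065 0.08 28 [-0.66 -0.05  2.51  2.98  0.4  -1.45] 0.0
-0.065 0.11 27 [-0.66 -0.16  2.53  2.94  0.33 -1.41] 0.0
-0.06 0.14 25 [-0.66 -0.24  2.53  2.91  0.29 -1.38] 0.0
-0.06 0.17 22 [-0.66 -0.31  2.54  2.9   0.27 -1.37] 0.0056
-0.055 0.2 20 [-0.66 -0.39  2.54  2.84  0.24 -1.31] 0.0
-0.05 0.2 20 [-0.66 -0.37  2.53  2.86  0.25 -1.32] 0.0
-0.05 0.24 18 [-0.67 -0.46  2.53  2.74  0.21 -1.2 ] 0.0138
-0.04 0.24 15 [-0.66 -0.41  2.51  2.88  0.28 -1.34] 0.0
```

```bash
cat > flip.py <<'E'
from plan import *
t,M,q=now()
sd=np.array([-.66,-.2,2.4,2.99,.45,-1.48])
tB,MB=posef(0,-.004,.25,12); e,qB=ik(tB,MB,[sd])[0]; print("qB",qB.round(3),e)
qM=qB.copy(); qM[3]=q[3]; qM[5]=q[5]; qM[4]=.5
n1,n2=8,24
qs=[q+(qM-q)*i/n1 for i in range(n1+1)]+[qM+(qB-qM)*i/n2 for i in range(1,n2+1)]
for k in range(0,len(qs),4):
    p,m=fk(qs[k],P,SG,*O); print(k,where(p,m))
np.save("flip.npy",qs)
for r in jrows(qs): print(r.tolist(), "" if np.linalg.norm(r[3:6])<8.5 else "ROT",)
E
python3 flip.py
```

```text
qB [-0.65  -0.264  2.425  2.971  0.385 -1.426] 5.415112802609201e-13
0 tip chute mm -91.2 -7.5 z 300.6 th 75.1
4 tip chute mm -98.7 -9.4 z 172.2 th 68.8
8 tip chute mm -141.9 -9.5 z 63.3 th 62.4
12 tip chute mm -124.3 49.1 z 79.3 th 55.9
16 tip chute mm -94.6 88.3 z 115.5 th 44.2
20 tip chute mm -60.2 100.1 z 161.6 th 31.9
24 tip chute mm -29.0 83.9 z 205.7 th 21.6
28 tip chute mm -7.6 45.6 z 237.4 th 14.7
32 tip chute mm 0.0 -4.0 z 250.0 th 12.0
[7.2, -0.8, 32.7, 0.1, -1.6, 0.1, 0.2] 
[10.2, -0.6, 31.1, 0.1, -1.6, 0.1, 0.2] 
[13.0, -0.4, 29.2, 0.2, -1.6, 0.1, 0.2] 
[15.6, -0.3, 27.0, 0.2, -1.6, 0.1, 0.2] 
[18.0, -0.2, 24.7, 0.2, -1.6, 0.1, 0.2] 
[20.1, -0.0, 22.1, 0.2, -1.6, 0.1, 0.2] 
[22.0, 0.1, 19.3, 0.2, -1.6, 0.1, 0.2] 
[23.6, 0.2, 16.3, 0.2, -1.6, 0.1, 0.2] 
[-3.1, 15.4, -0.5, -3.3, -0.5, 6.7, 0.2] 
[-3.0, 15.3, -0.5, -3.3, -0.4, 6.7, 0.2] 
[-2.8, 15.2, -0.4, -3.3, -0.4, 6.7, 0.2] 
[-2.7, 15.1, -0.4, -3.3, -0.4, 6.7, 0.2] 
[-2.5, 14.9, -0.4, -3.2, -0.4, 6.8, 0.2] 
[-2.4, 14.8, -0.4, -3.2, -0.3, 6.8, 0.2] 
[-2.3, 14.7, -0.4, -3.2, -0.3, 6.8, 0.2] 
[-2.1, 14.6, -0.4, -3.2, -0.3, 6.8, 0.2] 
[-2.0, 14.5, -0.4, -3.1, -0.2, 6.8, 0.2] 
[-1.9, 14.3, -0.4, -3.1, -0.2, 6.8, 0.2] 
[-1.7, 14.2, -0.4, -3.1, -0.2, 6.8, 0.2] 
[-1.6, 14.1, -0.4, -3.0, -0.2, 6.9, 0.2] 
[-1.5, 14.0, -0.4, -3.0, -0.1, 6.9, 0.2] 
[-1.4, 13.8, -0.4, -3.0, -0.1, 6.9, 0.2] 
[-1.3, 13.7, -0.4, -3.0, -0.1, 6.9, 0.2] 
[-1.1, 13.6, -0.3, -2.9, -0.1, 6.9, 0.2] 
[-1.0, 13.4, -0.3, -2.9, -0.0, 6.9, 0.2] 
[-0.9, 13.3, -0.3, -2.9, -0.0, 6.9, 0.2] 
[-0.8, 13.2, -0.3, -2.8, -0.0, 7.0, 0.2] 
[-0.7, 13.0, -0.3, -2.8, 0.0, 7.0, 0.2] 
[-0.6, 12.9, -0.3, -2.8, 0.0, 7.0, 0.2] 
[-0.5, 12.7, -0.3, -2.7, 0.1, 7.0, 0.2] 
[-0.4, 12.6, -0.3, -2.7, 0.1, 7.0, 0.2] 
[-0.3, 12.5, -0.3, -2.7, 0.1, 7.0, 0.2]
```

```bash
cat > flip.py <<'E'
from plan import *
t,M,q=now()
sd=np.array([-.66,-.0,2.5,2.99,.45,-1.48])
def E(cx,z,th,cy=-.004):
    global sd
    tB,MB=posef(cx,cy,z,th); e,x=ik(tB,MB,[sd])[0]; assert e<1e-3,(cx,z,th,e,x); sd=x; return x
q3_=E(-.065,.05,30); q2_=E(-.055,.13,25)
qF=np.array([-.65,-.55,2.35,3.0,.45,-1.45]); qM=qF.copy(); qM[3]=q[3];qM[5]=q[5]
via=[(q,0),(qM,8),(qF,24),(q2_,8),(q3_,4)]
qs=[q]
for (a,_),(b,n) in zip(via[:-1],via[1:]): qs+=[a+(b-a)*i/n for i in range(1,n+1)]
for k in range(0,len(qs),2):
    p,m=fk(qs[k],P,SG,*O); print(k,where(p,m),qs[k].round(2))
np.save("flip.npy",qs)
for k,r in enumerate(jrows(qs)): print(k,r.tolist(), "" if np.linalg.norm(r[3:6])<8.5 and np.linalg.norm(r[:3])<50 else "BIG",)
E
python3 flip.py
```

```text
0 tip chute mm -91.2 -7.5 z 300.6 th 75.1 [-0.64 -0.31  1.95  0.02  1.24 -1.64]
2 tip chute mm -78.4 -9.4 z 284.4 th 66.1 [-0.65 -0.37  2.05  0.02  1.04 -1.64]
4 tip chute mm -68.6 -11.4 z 273.4 th 57.0 [-0.65 -0.43  2.15  0.02  0.85 -1.64]
6 tip chute mm -62.9 -13.3 z 267.1 th 48.0 [-0.65 -0.49  2.25  0.02  0.65 -1.64]
8 tip chute mm -61.9 -15.1 z 264.7 th 38.9 [-0.65 -0.55  2.35  0.02  0.45 -1.64]
10 tip chute mm -59.0 14.1 z 268.9 th 37.8 [-0.65 -0.55  2.35  0.27  0.45 -1.62]
12 tip chute mm -54.7 41.3 z 280.0 th 34.9 [-0.65 -0.55  2.35  0.52  0.45 -1.6 ]
14 tip chute mm -49.1 64.7 z 297.3 th 30.7 [-0.65 -0.55  2.35  0.77  0.45 -1.59]
16 tip chute mm -42.7 83.0 z 319.7 th 25.4 [-0.65 -0.55  2.35  1.01  0.45 -1.57]
18 tip chute mm -35.8 95.0 z 345.9 th 19.5 [-0.65 -0.55  2.35  1.26  0.45 -1.56]
20 tip chute mm -28.8 100.0 z 374.3 th 13.3 [-0.65 -0.55  2.35  1.51  0.45 -1.54]
22 tip chute mm -22.2 97.6 z 403.1 th 7.2 [-0.65 -0.55  2.35  1.76  0.45 -1.53]
24 tip chute mm -16.4 88.1 z 430.6 th 1.5 [-0.65 -0.55  2.35  2.01  0.45 -1.51]
26 tip chute mm -11.7 72.0 z 455.0 th -3.6 [-0.65 
[... 1977 characters left out ...]
 14.4, -0.4, -3.1, 0.3, 6.8, 0.2] 
29 [0.6, 14.4, -0.4, -3.1, 0.3, 6.8, 0.2] 
30 [0.7, 14.4, -0.4, -3.1, 0.3, 6.8, 0.2] 
31 [0.8, 14.4, -0.4, -3.1, 0.4, 6.8, 0.2] 
32 [-47.4, -0.4, -3.8, 0.1, -4.7, 0.1, 0.2] 
33 [-47.1, -0.4, -3.5, 0.1, -4.7, 0.1, 0.2] 
34 [-46.7, -0.5, -3.3, 0.1, -4.7, 0.1, 0.2] 
35 [-46.4, -0.5, -3.0, 0.1, -4.7, 0.1, 0.2] 
36 [-46.0, -0.6, -2.8, 0.1, -4.7, 0.1, 0.2] 
37 [-45.7, -0.7, -2.6, 0.1, -4.7, 0.1, 0.2] 
38 [-45.4, -0.7, -2.5, 0.1, -4.7, 0.1, 0.2] 
39 [-45.0, -0.8, -2.3, 0.1, -4.7, 0.1, 0.2] 
40 [-18.3, -0.2, 7.2, 0.1, -1.3, 0.0, 0.2] 
41 [-18.6, -0.1, 7.0, 0.0, -1.2, 0.0, 0.2] 
42 [-19.0, 0.1, 6.7, -0.0, -1.2, -0.0, 0.2] 
43 [-19.3, 0.3, 6.4, -0.1, -1.2, -0.0, 0.2]
```

Call:
carry_out(
  commands=[
    [[-3.7, -1, 10.2, 0.3, -4.5, 0.1, 0.25], [-2.7, -0.9, 9, 0.3, -4.5, 0.1, 0.25], [-1.7, -0.9, 7.8, 0.3, -4.5, 0.1, 0.25], [-0.9, -0.9, 6.4, 0.3, -4.5, 0.1, 0.25], [-0.2, -0.8, 5, 0.3, -4.5, 0, 0.25], [0.4, -0.8, 3.6, 0.3, -4.5, 0, 0.25], [0.9, -0.8, 2, 0.3, -4.5, 0, 0.25], [1.2, -0.8, 0.4, 0.3, -4.5, 0, 0.25]],
  ],
)

```text
t: 8.05
eef_pos: [0.4884, -0.2269, 0.2661]
tool_rot: [0.405, 0.267, 0.863, -0.141]
wrist_force: [-1.1, -0.2, -0.3]
finger_gap: 0.0211
```

Call:
carry_out(
  commands=[
    [[-1.7, 14.3, -0.4, -3.1, -0.2, 6.8, 0.25], [-1.6, 14.3, -0.4, -3.1, -0.2, 6.8, 0.25], [-1.5, 14.3, -0.4, -3.1, -0.1, 6.8, 0.25], [-1.4, 14.3, -0.4, -3.1, -0.1, 6.8, 0.25], [-1.3, 14.4, -0.4, -3.1, -0.1, 6.8, 0.25], [-1.2, 14.4, -0.4, -3.1, -0.1, 6.8, 0.25], [-1.1, 14.4, -0.4, -3.1, 0, 6.8, 0.25], [-1, 14.4, -0.4, -3.1, 0, 6.8, 0.25]],
  ],
)

```text
t: 8.85
eef_pos: [0.5569, -0.1577, 0.3199]
tool_rot: [0.475, 0.539, 0.653, 0.241]
wrist_force: [-0.2, -0.5, 0.1]
finger_gap: 0.0217
```

```bash
python3 st.py; python3 -c "
from plan import *
t,M,q=now(); print(where(t,M)); qs=np.load('flip.npy'); print(qs[16].round(3), 'dev', (q-qs[16]).round(3))"
```

```text
8.85 q [-0.654 -0.548  2.352  1.019  0.46  -1.578] p [ 0.5569 -0.1577  0.3199] F [-0.2 -0.5  0.1] gap 0.0217
x [ 0.032  0.932 -0.36 ] y [0.476 0.303 0.826] z [ 0.879 -0.198 -0.434]
tip chute mm -43.6 83.3 z 316.4 th 25.7
[-0.65  -0.55   2.35   1.014  0.45  -1.573] dev [-0.004  0.002  0.002  0.005  0.01  -0.005]
```

Tracking well, so I'll finish the flip.

Call:
carry_out(
  commands=[
    [[-0.8, 14.4, -0.4, -3.1, 0, 6.8, 0.25], [-0.7, 14.4, -0.4, -3.1, 0, 6.8, 0.25], [-0.6, 14.4, -0.4, -3.1, 0.1, 6.8, 0.25], [-0.5, 14.4, -0.4, -3.1, 0.1, 6.8, 0.25], [-0.4, 14.4, -0.4, -3.1, 0.1, 6.8, 0.25], [-0.3, 14.4, -0.4, -3.1, 0.1, 6.8, 0.25], [-0.2, 14.4, -0.4, -3.1, 0.1, 6.8, 0.25], [-0.1, 14.4, -0.4, -3.1, 0.2, 6.8, 0.25]],
  ],
)

```text
t: 9.65
eef_pos: [0.5814, -0.168, 0.4274]
tool_rot: [0.411, 0.663, 0.274, 0.562]
wrist_force: [-0.2, -0.3, 0.1]
finger_gap: 0.021
```

Call:
carry_out(
  commands=[
    [[0, 14.4, -0.4, -3.1, 0.2, 6.8, 0.25], [0.2, 14.4, -0.4, -3.1, 0.2, 6.8, 0.25], [0.3, 14.4, -0.4, -3.1, 0.2, 6.8, 0.25], [0.4, 14.4, -0.4, -3.1, 0.3, 6.8, 0.25], [0.5, 14.4, -0.4, -3.1, 0.3, 6.8, 0.25], [0.6, 14.4, -0.4, -3.1, 0.3, 6.8, 0.25], [0.7, 14.4, -0.4, -3.1, 0.3, 6.8, 0.25], [0.8, 14.4, -0.4, -3.1, 0.4, 6.8, 0.25]],
  ],
)

```text
t: 10.45
eef_pos: [0.5402, -0.2478, 0.4919]
tool_rot: [0.234, 0.604, -0.172, 0.743]
wrist_force: [-1.7, 0.2, 0.3]
finger_gap: 0.0208
```

```bash
python3 st.py; python3 -c "
from plan import *
t,M,q=now(); print(where(t,M)); 
sd=np.array([-.66,-.0,2.5,2.99,.45,-1.48])
def E(cx,z,th,cy=-.004):
    global sd
    tB,MB=posef(cx,cy,z,th); e,x=ik(tB,MB,[sd])[0]; sd=x; return x
c=E(-.065,.05,30); b=E(-.055,.13,25)
qs=[q+(b-q)*i/9 for i in range(10)]+[b+(c-b)*i/4 for i in range(1,5)]
for r in jrows(qs): print(r.tolist())
from bench import grab_frame
import cv2
f=grab_frame('scene')['image'][:,:,::-1];t=grab_frame('top')['image'][100:340,130:450,::-1]
cv2.imwrite('pics/c7.png',np.vstack([cv2.resize(f,(400,300)),cv2.resize(t,(400,300))]))
"
```

```text
10.45 q [-0.652 -0.547  2.353  2.986  0.453 -1.444] p [ 0.5402 -0.2478  0.4919] F [-1.7  0.2  0.3] gap 0.0208
x [-0.162  0.14   0.977] y [-0.555 -0.832  0.027] z [ 0.816 -0.538  0.212]
tip chute mm -6.7 -3.6 z 493.6 th -12.2
[-41.8, -0.5, -3.2, 0.0, -4.1, 0.2, 0.2]
[-41.5, -0.5, -3.0, 0.0, -4.1, 0.2, 0.2]
[-41.3, -0.5, -2.8, 0.0, -4.1, 0.2, 0.2]
[-41.0, -0.6, -2.6, 0.0, -4.1, 0.2, 0.2]
[-40.7, -0.6, -2.4, 0.0, -4.1, 0.2, 0.2]
[-40.5, -0.6, -2.2, 0.0, -4.1, 0.2, 0.2]
[-40.2, -0.6, -2.1, 0.0, -4.1, 0.2, 0.2]
[-40.0, -0.7, -1.9, 0.0, -4.1, 0.2, 0.2]
[-39.7, -0.7, -1.8, 0.0, -4.1, 0.2, 0.2]
[-18.3, -0.2, 7.2, 0.1, -1.3, 0.0, 0.2]
[-18.6, -0.1, 7.0, 0.0, -1.2, 0.0, 0.2]
[-19.0, 0.1, 6.7, -0.0, -1.2, -0.0, 0.2]
[-19.3, 0.3, 6.4, -0.1, -1.2, -0.0, 0.2]
```

View pics/c7.png

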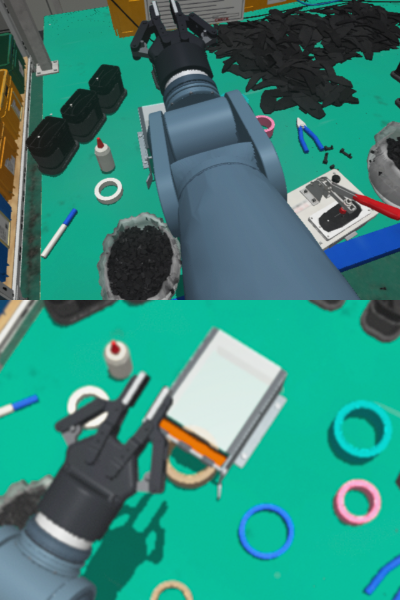

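The flip worked: gripper pointing over the chute, roll still under the flap. Descending behind the roll now.

Call:
carry_out(
  commands=[
    [[-41.8, -0.5, -3.2, 0, -4.1, 0.2, 0.25], [-41.5, -0.5, -3, 0, -4.1, 0.2, 0.25], [-41.3, -0.5, -2.8, 0, -4.1, 0.2, 0.25], [-41, -0.6, -2.6, 0, -4.1, 0.2, 0.25], [-40.7, -0.6, -2.4, 0, -4.1, 0.2, 0.25], [-40.5, -0.6, -2.2, 0, -4.1, 0.2, 0.25], [-40.2, -0.6, -2.1, 0, -4.1, 0.2, 0.25], [-20, -0.3, -1, 0, -2, 0.1, 0.25]],
  ],
)

```text
t: 11.35
eef_pos: [0.5185, -0.235, 0.1871]
tool_rot: [0.172, 0.778, -0.233, 0.557]
wrist_force: [0.3, -0.3, 0.2]
finger_gap: 0.0215
```

```bash
python3 st.py
cat > pl2.py <<'E'
from plan import *
import sys
def pf(*tg):
    t,M,q=now(); print(where(t,M))
    for cx,cy,z,th,n in tg:
        t1,M1=posef(cx,cy,z,th); e,b=ik(t1,M1,[q])[0]; print("->",cx,cy,z,th,b.round(2),round(e,4))
        for r in rows(t,M,t1,M1,n): print("  ",r.tolist())
        t,M,q=t1,M1,b
def pic(name,box=(200,150,440,360)):
    from bench import grab_frame; import cv2
    f=grab_frame('scene')['image'][:,:,::-1];t=grab_frame('top')['image'][100:340,130:450,::-1];w=grab_frame('wrist')['image'][:,:,::-1]
    cv2.imwrite(name,np.hstack([np.vstack([cv2.resize(f,(400,300)),cv2.resize(t,(400,300))]),np.vstack([cv2.resize(w,(400,300)),cv2.resize(f[120:360,150:470],(400,300))])]))
E
python3 -c "
from pl2 import *
pf((-.062,-.004,.13,25,3),(-.068,-.004,.05,30,4),(-.068,-.004,.015,35,3))
pic('pics/c8.png')"
```

```text
11.35 q [-0.654 -0.238  2.488  2.968  0.357 -1.437] p [ 0.5185 -0.235   0.1871] F [ 0.3 -0.3  0.2] gap 0.0215
x [ 0.271 -0.171  0.947] y [-0.554 -0.833  0.008] z [ 0.787 -0.527 -0.32 ]
tip chute mm -32.1 -5.0 z 184.5 th 18.7
-> -0.062 -0.004 0.13 25 [-0.66 -0.21  2.53  2.93  0.32 -1.4 ] 0.0
   [-20.1, -0.4, -3.6, 0.1, -2.1, 0.1, 0.2]
   [-20.2, -0.4, -2.9, 0.1, -2.1, 0.1, 0.2]
   [-20.3, -0.4, -2.1, 0.1, -2.1, 0.1, 0.2]
-> -0.068 -0.004 0.05 30 [-0.66  0.04  2.49  2.99  0.44 -1.47] 0.0
   [-18.6, -0.0, 7.1, 0.0, -1.2, 0.0, 0.2]
   [-18.4, -0.0, 7.5, -0.0, -1.2, -0.0, 0.2]
   [-18.3, 0.0, 7.9, -0.0, -1.2, -0.0, 0.2]
   [-18.1, -0.0, 8.3, 0.0, -1.2, 0.0, 0.2]
-> -0.068 -0.004 0.015 35 [-0.66  0.13  2.45  2.99  0.4  -1.47] 0.0
   [-9.9, -0.0, 5.8, 0.0, -1.7, 0.0, 0.2]
   [-9.7, 0.0, 6.1, 0.0, -1.7, 0.0, 0.2]
   [-9.5, -0.0, 6.4, -0.0, -1.7, -0.0, 0.2]
```

View pics/c8.png

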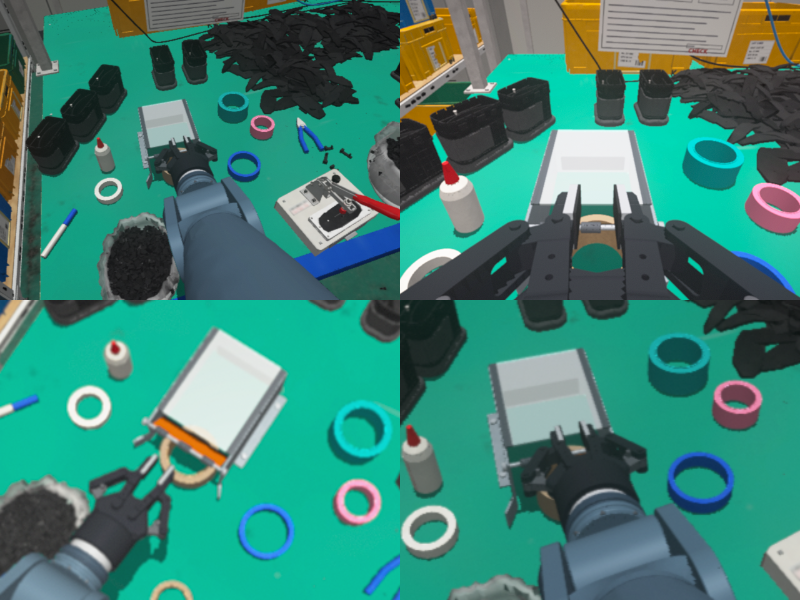

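Wrist view: the chute and flap are dead ahead, fingers (550–650,200) centred on the roll arc (600,225). I'll lower behind the roll.

Call:
carry_out(
  commands=[
    [[-20.1, -0.4, -3.6, 0, -2.1, 0.1, 0.25], [-20.2, -0.4, -2.9, 0, -2.1, 0.1, 0.25], [-20.3, -0.4, -2.1, 0, -2.1, 0.1, 0.25], [-18.6, 0, 7.1, 0, -1.2, 0, 0.25], [-18.4, 0, 7.5, 0, -1.2, 0, 0.25], [-18.3, 0, 7.9, 0, -1.2, 0, 0.25], [-18.1, 0, 8.3, 0, -1.2, 0, 0.25]],
  ],
)

```text
t: 12.2
eef_pos: [0.492, -0.2167, 0.0572]
tool_rot: [0.148, 0.826, -0.251, 0.482]
wrist_force: [-0.2, 0.1, 0.2]
finger_gap: 0.0212
```

```bash
python3 st.py;python3 -c "
from pl2 import *
pf((-.067,-.004,.015,35,4),(-.005,-.004,.016,27,8))
pic('pics/c9.png')"
```

```text
12.2 q [-0.654  0.045  2.487  3.017  0.451 -1.491] p [ 0.492  -0.2167  0.0572] F [-0.2  0.1  0.2] gap 0.0212
x [ 0.409 -0.272  0.871] y [-0.557 -0.831  0.002] z [ 0.723 -0.486 -0.491]
tip chute mm -64.9 -4.3 z 53.3 th 29.4
-> -0.067 -0.004 0.015 35 [-0.65  0.13  2.45  2.99  0.4  -1.47] 0.0
   [-8.4, -0.1, 4.3, 0.1, -1.4, -0.0, 0.2]
   [-8.3, -0.1, 4.5, 0.1, -1.4, -0.0, 0.2]
   [-8.2, -0.1, 4.7, 0.1, -1.4, -0.0, 0.2]
   [-8.1, -0.1, 4.9, 0.1, -1.4, -0.0, 0.2]
-> -0.005 -0.004 0.016 27 [-0.65  0.32  2.32  3.04  0.6  -1.52] 0.0
   [4.4, -0.0, 6.3, 0.0, 1.0, -0.0, 0.2]
   [4.3, -0.0, 6.4, -0.0, 1.0, 0.0, 0.2]
   [4.2, 0.0, 6.4, 0.0, 1.0, -0.0, 0.2]
   [4.1, 0.0, 6.5, 0.0, 1.0, -0.0, 0.2]
   [4.0, -0.0, 6.6, 0.0, 1.0, 0.0, 0.2]
   [3.8, 0.0, 6.6, 0.0, 1.0, -0.0, 0.2]
   [3.7, -0.0, 6.7, 0.0, 1.0, 0.0, 0.2]
   [3.6, 0.0, 6.8, 0.0, 1.0, 0.0, 0.2]
```

View pics/c9.png

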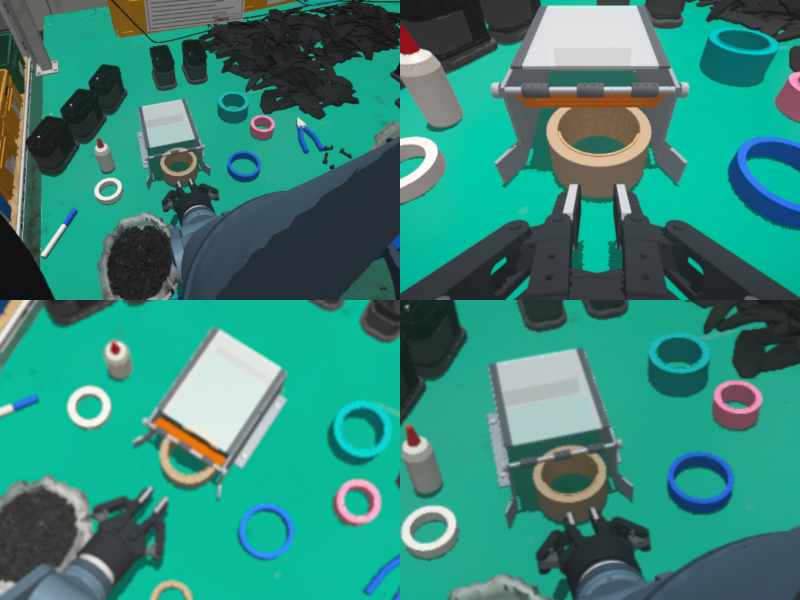

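The wrist view shows the roll (600,150) centred in the mouth under the flap, with both fingertips (572,195)/(622,195) behind it and centred. I'll lower the last bit and begin the second push, flattening the pitch on the way.

Call:
carry_out(
  commands=[
    [[-8.4, 0, 4.3, 0, -1.4, 0, 0.25], [-8.3, 0, 4.5, 0, -1.4, 0, 0.25], [-8.2, 0, 4.7, 0, -1.4, 0, 0.25], [-8.1, 0, 4.9, 0, -1.4, 0, 0.25], [4.4, 0, 6.3, 0, 1, 0, 0.25], [4.3, 0, 6.4, 0, 1, 0, 0.25], [4.2, 0, 6.4, 0, 1, 0, 0.25]],
  ],
)

```text
t: 13.05
eef_pos: [0.5112, -0.2297, 0.0211]
tool_rot: [0.142, 0.836, -0.254, 0.465]
wrist_force: [0.1, -0.5, 0.0]
finger_gap: 0.0215
```

```bash
python3 st.py;python3 -c "
from pl2 import *
pf((-.002,-.004,.016,27,7),(.037,-.004,.015,25,6))
pic('pics/c10.png')"
```

```text
13.05 q [-0.648  0.205  2.4    3.038  0.481 -1.511] p [ 0.5112 -0.2297  0.0211] F [ 0.1 -0.5  0. ] gap 0.0215
x [ 0.438 -0.292  0.85 ] y [-0.557 -0.831  0.002] z [ 0.706 -0.474 -0.526]
tip chute mm -41.9 -4.6 z 16.9 th 31.8
-> -0.002 -0.004 0.016 27 [-0.65  0.32  2.32  3.05  0.6  -1.52] 0.0
   [2.8, -0.1, 4.9, 0.0, 0.7, -0.0, 0.2]
   [2.7, -0.1, 4.9, 0.0, 0.7, -0.0, 0.2]
   [2.7, -0.1, 5.0, 0.0, 0.7, -0.0, 0.2]
   [2.6, -0.1, 5.0, 0.0, 0.7, -0.0, 0.2]
   [2.6, -0.1, 5.0, 0.0, 0.7, -0.0, 0.2]
   [2.5, -0.1, 5.1, 0.0, 0.7, -0.0, 0.2]
   [2.4, -0.1, 5.1, 0.0, 0.7, -0.0, 0.2]
-> 0.037 -0.004 0.015 25 [-0.64  0.4   2.23  3.06  0.62 -1.52] 0.0
   [2.8, -0.0, 5.9, 0.0, 0.3, 0.0, 0.2]
   [2.7, 0.0, 5.9, 0.0, 0.3, 0.0, 0.2]
   [2.7, 0.0, 5.9, -0.0, 0.3, -0.0, 0.2]
   [2.7, -0.0, 5.9, -0.0, 0.3, -0.0, 0.2]
   [2.6, -0.0, 5.9, 0.0, 0.3, 0.0, 0.2]
   [2.6, 0.0, 5.9, 0.0, 0.3, -0.0, 0.2]
```

View pics/c10.png

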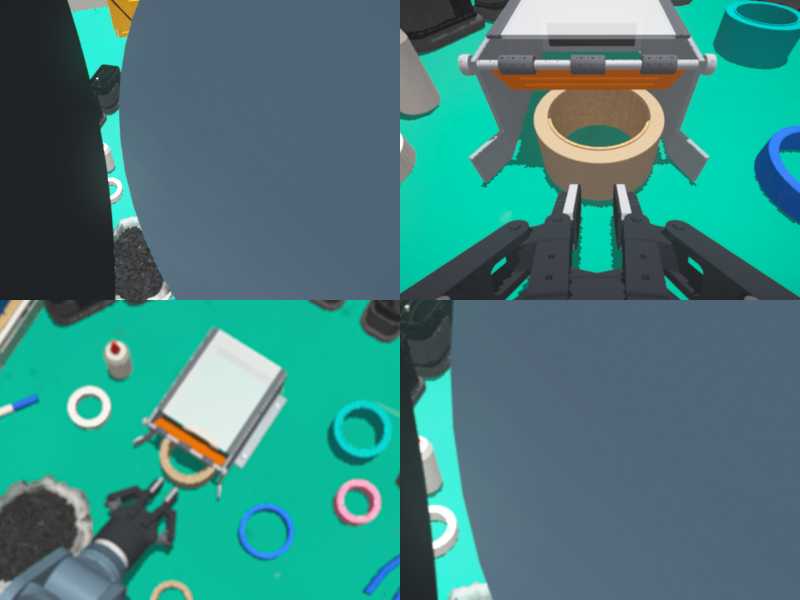

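The fingertips are just at the roll's rear edge and centred; flap on top of the roll. I'll push on.

Call:
carry_out(
  commands=[
    [[2.8, 0, 4.9, 0, 0.7, 0, 0.25], [2.7, 0, 4.9, 0, 0.7, 0, 0.25], [2.7, 0, 5, 0, 0.7, 0, 0.25], [2.6, 0, 5, 0, 0.7, 0, 0.25], [2.6, 0, 5, 0, 0.7, 0, 0.25], [2.5, 0, 5.1, 0, 0.7, 0, 0.25], [2.4, 0, 5.1, 0, 0.7, 0, 0.25]],
  ],
)

```text
t: 13.9
eef_pos: [0.5437, -0.2515, 0.0195]
tool_rot: [0.153, 0.815, -0.247, 0.5]
wrist_force: [-1.7, 0.9, 1.4]
finger_gap: 0.0216
```

```bash
python3 st.py;python3 -c "
from pl2 import *
pf((.037,-.004,.015,25,7))
pic('pics/c11.png')"
```

```text
13.9 q [-0.644  0.324  2.318  3.059  0.603 -1.529] p [ 0.5437 -0.2515  0.0195] F [-1.7  0.9  1.4] gap 0.0216
x [ 0.377 -0.251  0.892] y [-0.557 -0.831  0.002] z [ 0.74  -0.497 -0.453]
tip chute mm -2.4 -4.8 z 15.8 th 26.9
-> 0.037 -0.004 0.015 25 [-0.64  0.4   2.23  3.06  0.62 -1.52] 0.0
   [2.4, -0.1, 5.1, 0.0, 0.3, -0.0, 0.2]
   [2.4, -0.1, 5.1, 0.0, 0.3, -0.0, 0.2]
   [2.4, -0.1, 5.1, 0.0, 0.3, -0.0, 0.2]
   [2.3, -0.1, 5.1, 0.0, 0.3, -0.0, 0.2]
   [2.3, -0.1, 5.1, 0.0, 0.3, -0.0, 0.2]
   [2.3, -0.1, 5.1, 0.0, 0.3, -0.0, 0.2]
   [2.3, -0.1, 5.1, 0.0, 0.3, -0.0, 0.2]
```

View pics/c11.png

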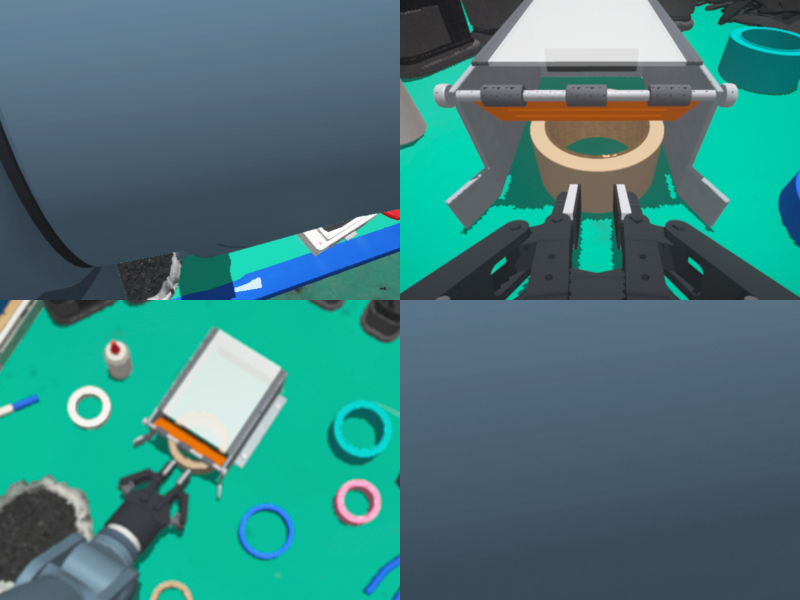

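In contact; the roll moves in straight (force about 2 N). I'll continue to about 37 mm tip depth.

Call:
carry_out(
  commands=[
    [[2.4, 0, 5.1, 0, 0.3, 0, 0.25], [2.4, 0, 5.1, 0, 0.3, 0, 0.25], [2.4, 0, 5.1, 0, 0.3, 0, 0.25], [2.3, 0, 5.1, 0, 0.3, 0, 0.25], [2.3, 0, 5.1, 0, 0.3, 0, 0.25], [2.3, 0, 5.1, 0, 0.3, 0, 0.25]],
  ],
)

```text
t: 14.65
eef_pos: [0.5717, -0.2703, 0.0187]
tool_rot: [0.157, 0.808, -0.245, 0.513]
wrist_force: [-0.9, 1.4, 1.1]
finger_gap: 0.0213
```

```bash
python3 st.py;python3 -c "
from pl2 import *
pf((.040,-.004,.015,25,3))
pic('pics/c12.png')
from bench import grab_frame; import cv2
cv2.imwrite('pics/c12t.png',cv2.resize(grab_frame('top')['image'][190:330,210:350,::-1],None,fx=4.2,fy=4.2,interpolation=2))"
```

```text
14.65 q [-0.639  0.391  2.243  3.067  0.626 -1.533] p [ 0.5717 -0.2703  0.0187] F [-0.9  1.4  1.1] gap 0.0213
x [ 0.354 -0.235  0.905] y [-0.557 -0.831  0.002] z [ 0.752 -0.505 -0.425]
tip chute mm 31.4 -5.0 z 15.3 th 25.1
-> 0.04 -0.004 0.015 25 [-0.64  0.4   2.22  3.06  0.62 -1.52] 0.0
   [1.1, -0.3, 2.6, 0.1, 0.0, -0.0, 0.2]
   [1.1, -0.3, 2.6, 0.1, 0.0, -0.0, 0.2]
   [1.1, -0.3, 2.6, 0.1, 0.0, -0.0, 0.2]
```

View pics/c12.png

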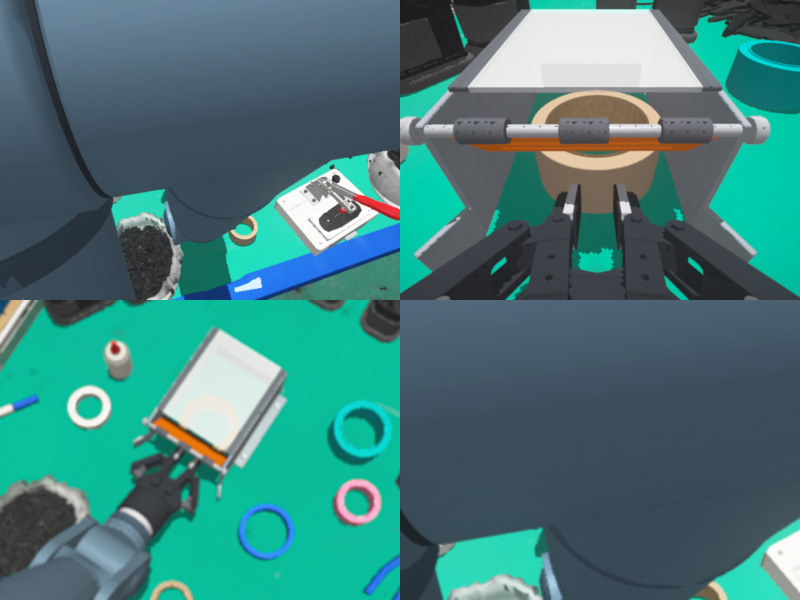

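View pics/c12t.png

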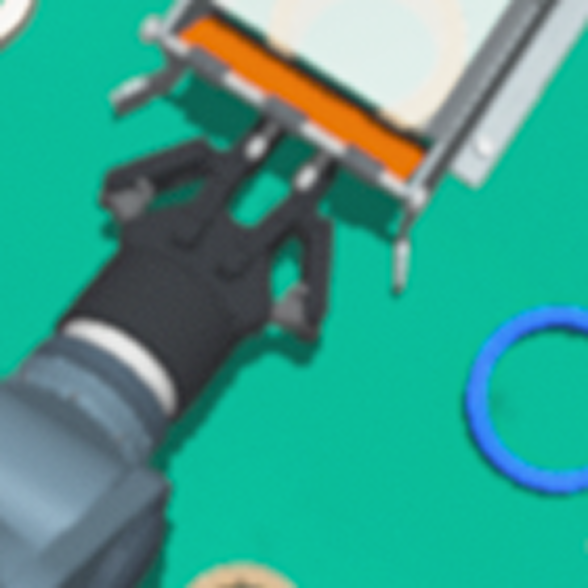

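The roll is visible through the clear roof; the gripper body is well clear of the rod. I'll push about 13 mm more for margin.

Call:
carry_out(
  commands=[
    [[1.2, 0, 2.7, 0, 0, 0, 0.25], [1.2, 0, 2.7, 0, 0, 0, 0.25], [1.2, 0, 2.7, 0, 0, 0, 0.25], [1.2, 0, 2.7, 0, 0, 0, 0.25], [0.8, 0, 1.8, 0, 0, 0, 0.25], [0, 0, 0, 0, 0, 0, 0.25]],
  ],
)

```text
t: 15.45
eef_pos: [0.583, -0.2779, 0.0185]
tool_rot: [0.157, 0.808, -0.245, 0.513]
wrist_force: [-0.2, 1.1, 0.4]
finger_gap: 0.0211
```

```bash
python3 st.py;python3 -c "
from pl2 import *
t,M,q=now(); print(where(t,M))
from bench import grab_frame; import cv2
a=cv2.resize(grab_frame('top')['image'][100:270,230:400,::-1],(500,500),interpolation=2)
b=grab_frame('wrist');np.savez('cam_wrist1.npz',E=b['extrinsics'],v=b['vertical_fov'],c=[b['cx'],b['cy']])
cv2.imwrite('pics/w13.png',b['image'][:,:,::-1]);cv2.imwrite('pics/t13.png',a)"
```

```text
15.45 q [-0.638  0.41   2.212  3.068  0.613 -1.533] p [ 0.583  -0.2779  0.0185] F [-0.2  1.1  0.4] gap 0.0211
x [ 0.354 -0.235  0.905] y [-0.557 -0.831  0.002] z [ 0.752 -0.505 -0.425]
tip chute mm 45.0 -5.1 z 15.1 th 25.1
```

View pics/w13.png

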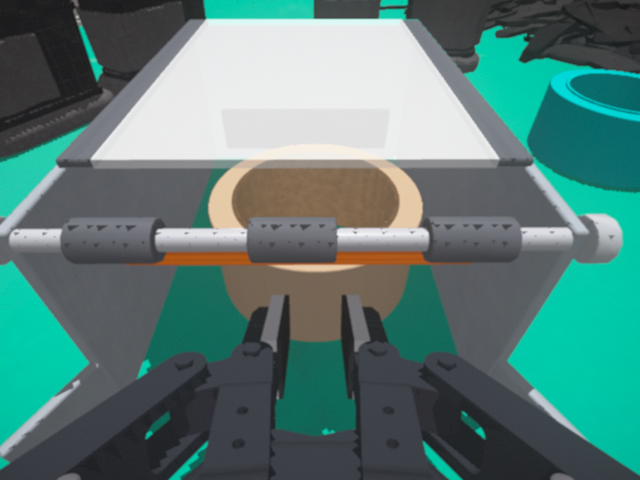

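View pics/t13.png

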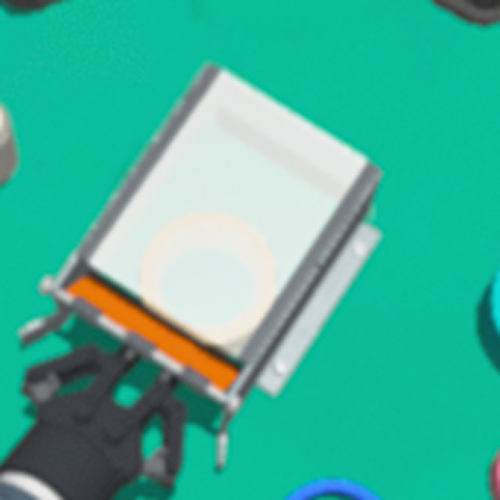

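Run:
```python
from h import *; from ik import C0,H,Lf
def ch(p): d=p[:2]-C0; return np.round([d@H*1000,d@Lf*1000],1)
T=C("cam_top0.npz");W=C("cam_wrist1.npz")
print("centre top",ch(T.ray(300.4,194.5,.048)))
print("rear bottom wrist",ch(W.ray(314,340,0)),"rod",ch(W.ray(295,240,.088)),"rim",[ch(W.ray(u,v,.048)).tolist() for u,v in((209,207),(422,207),(316,144))])
```

```text
centre top [77.2 -8. ]
rear bottom wrist [30.6 -5. ] rod [3.1 0.1] rim [[69.8, 42.8], [69.5, -54.7], [128.9, -6.6]]
```

```bash
python3 - <<'E'
from plan import *
from h import C
t,M,q=now(); W=C("cam_wrist1.npz"); T=C("cam_top0.npz")
for x in (-.011,0,.011):
  for z in (-.012,-.005,0,.008): print(x,z,[W.pr(t+M.apply([x,y,z]))[0].round(0).tolist() for y in(.0107,-.0107)])
print(T.pr(t+M.apply([0,0,-.065])), T.pr(t+M.apply([.042,0,-.065])))
E
python3 -c "
import cv2;a=cv2.imread('pics/w13.png')[260:460,180:460];cv2.imwrite('pics/w13c.png',cv2.resize(a,None,fx=2.8,fy=2.8,interpolation=2))"
```

```text
-0.011 -0.012 [[339.0, 339.0], [289.0, 339.0]]
-0.011 -0.005 [[338.0, 331.0], [290.0, 331.0]]
-0.011 0 [[337.0, 325.0], [291.0, 325.0]]
-0.011 0.008 [[337.0, 317.0], [292.0, 317.0]]
0 -0.012 [[340.0, 316.0], [288.0, 316.0]]
0 -0.005 [[339.0, 308.0], [289.0, 308.0]]
0 0 [[338.0, 303.0], [290.0, 303.0]]
0 0.008 [[337.0, 296.0], [291.0, 296.0]]
0.011 -0.012 [[340.0, 292.0], [288.0, 292.0]]
0.011 -0.005 [[339.0, 285.0], [289.0, 285.0]]
0.011 0 [[338.0, 281.0], [290.0, 281.0]]
0.011 0.008 [[337.0, 274.0], [291.0, 274.0]]
[[273.42449603 231.75162607]] [[277.45910577 220.75787169]]
```

View pics/w13c.png

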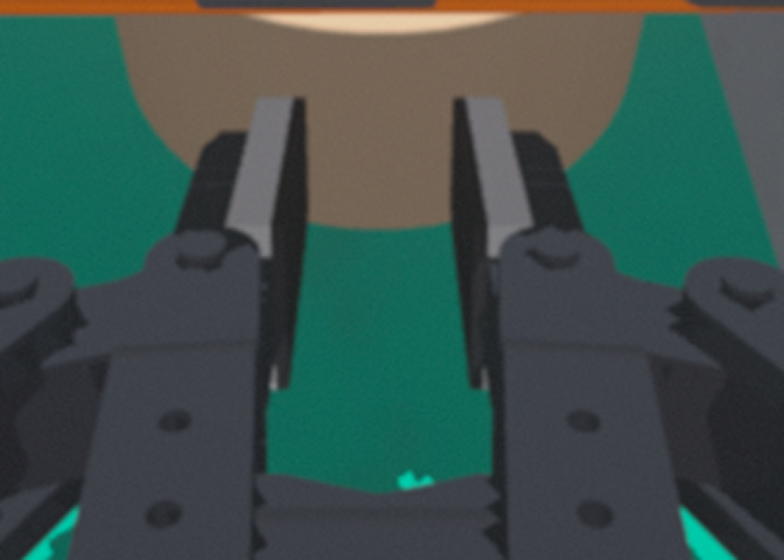

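Checks disagree with the commanded depth. The wrist view puts the pad tips about 20 mm farther back than nominal. Both cameras put the roll's rear edge at about 29 mm rather than 48, so about 15 mm more is needed. Shutting the fingers swings the pads forward, so I'll do that first and look.

Call:
carry_out(
  commands=[
    [[0, 0, 0, 0, 0, 0, 0.15], [0, 0, 0, 0, 0, 0, 0.08], [0, 0, 0, 0, 0, 0, 0], [0, 0, 0, 0, 0, 0, 0], [0, 0, 0, 0, 0, 0, 0]],
  ],
  force=20,
)

```text
t: 16.05
eef_pos: [0.5826, -0.2776, 0.0182]
tool_rot: [0.157, 0.808, -0.245, 0.513]
wrist_force: [-0.4, 0.7, -0.4]
finger_gap: -0.0002
```

```bash
python3 st.py;python3 -c "
from pl2 import *
from h import C
from bench import grab_frame; import cv2
a=cv2.resize(grab_frame('top')['image'][160:290,220:350,::-1],(560,560),interpolation=2)
b=grab_frame('wrist');np.savez('cam_wrist1.npz',E=b['extrinsics'],v=b['vertical_fov'],c=[b['cx'],b['cy']])
cv2.imwrite('pics/w14.png',b['image'][:,:,::-1]);cv2.imwrite('pics/t14.png',a)
t,M,q=now();W=C('cam_wrist1.npz')
for z in(-.02,-.012,0,.008): print(z,[W.pr(t+M.apply([x,0,z]))[0].round(0).tolist() for x in (-.011,.011)])
"
```

```text
16.05 q [-0.638  0.409  2.213  3.068  0.613 -1.533] p [ 0.5826 -0.2776  0.0182] F [-0.4  0.7 -0.4] gap -0.0002
x [ 0.354 -0.236  0.905] y [-0.557 -0.831  0.002] z [ 0.751 -0.504 -0.426]
-0.02 [[314.0, 350.0], [314.0, 301.0]]
-0.012 [[314.0, 339.0], [314.0, 292.0]]
0 [[314.0, 325.0], [314.0, 280.0]]
0.008 [[314.0, 316.0], [314.0, 274.0]]
```

View pics/w14.png

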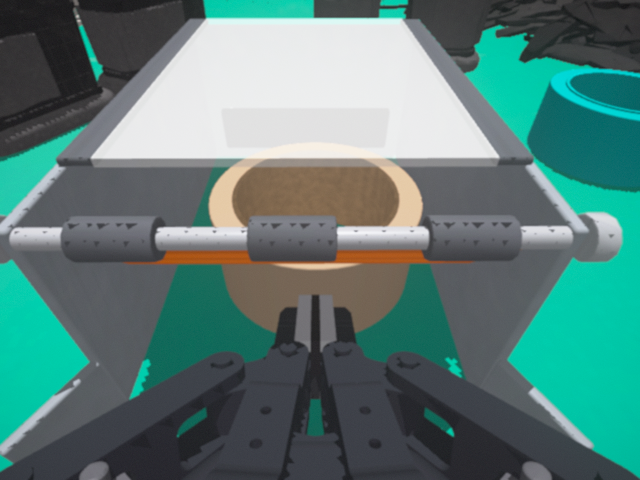

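View pics/t14.png

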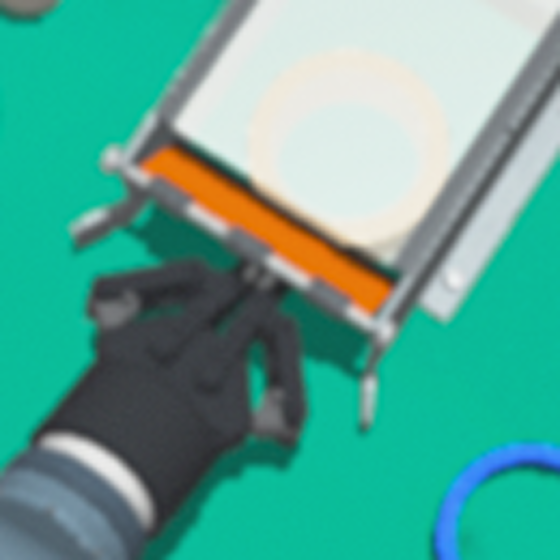

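Run:
```python
from plan import *
from h import C
import cv2
t,M,q=now(); W=C("cam_wrist1.npz"); T=C("cam_top0.npz")
w=cv2.imread("pics/w14.png"); a=cv2.imread("pics/t14.png")
for z,col in((-.065,(0,0,255)),(-.085,(255,0,255))):
    P=np.array([[sx*.038,sy*.0425,z] for sx,sy in((1,1),(1,-1),(-1,-1),(-1,1))]); X=t+M.apply(P)
    cv2.polylines(w,[W.pr(X).astype(int)],True,col,1)
    cv2.polylines(a,[((T.pr(X)-[220,160])*560/130).astype(int)],True,col,1)
for z in(-.012,.008):
    X=t+M.apply([[.011,.0145,z],[.011,-.0145,z]]); cv2.polylines(a,[((T.pr(X)-[220,160])*560/130).astype(int)],False,(0,255,255),2)
cv2.imwrite("pics/w14o.png",w[240:480]);cv2.imwrite("pics/t14o.png",a)
```

```text
(no output)
```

View pics/w14o.png

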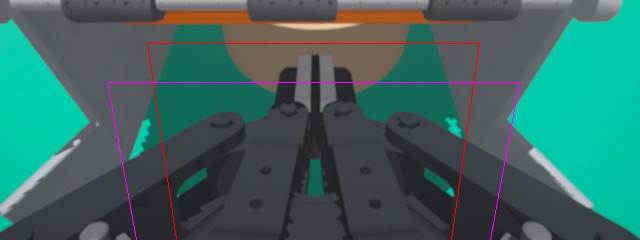

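View pics/t14o.png

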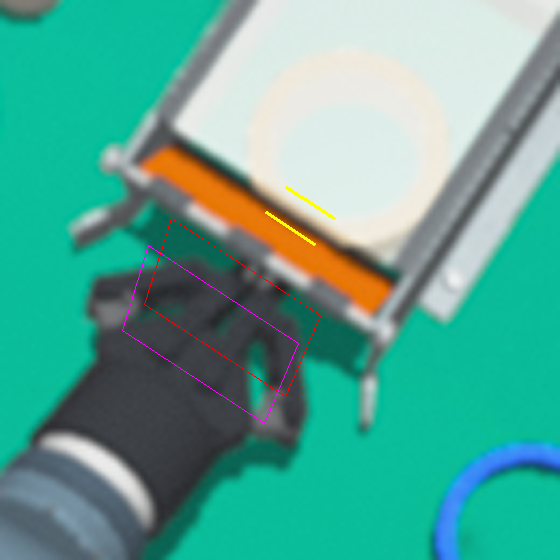

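The overlays show the visible gripper body sits well behind the nominal box, so there is clear room to the rod. I'll advance with force checks.

Call:
carry_out(
  commands=[
    [[1.2, 0, 2.7, 0, 0, 0, 0], [1.2, 0, 2.7, 0, 0, 0, 0], [1.2, 0, 2.7, 0, 0, 0, 0]],
  ],
)

```text
t: 16.45
eef_pos: [0.5904, -0.2828, 0.0182]
tool_rot: [0.157, 0.808, -0.245, 0.513]
wrist_force: [-0.4, 0.2, -0.2]
finger_gap: 0.0
```

Call:
carry_out(
  commands=[
    [[1.2, 0, 2.7, 0, 0, 0, 0], [1.2, 0, 2.7, 0, 0, 0, 0]],
  ],
)

```text
t: 16.65
eef_pos: [0.5953, -0.2861, 0.0181]
tool_rot: [0.157, 0.808, -0.245, 0.513]
wrist_force: [-1.2, 0.5, 0.2]
finger_gap: 0.0001
```

Call:
carry_out(
  commands=[
    [[1, 0, 2.2, 0, 0, 0, 0], [0, 0, 0, 0, 0, 0, 0]],
  ],
)

```text
t: 16.85
eef_pos: [0.5974, -0.2875, 0.0182]
tool_rot: [0.157, 0.808, -0.245, 0.513]
wrist_force: [0.8, -0.2, -1.3]
finger_gap: 0.0
```

```bash
python3 st.py;python3 -c "
from pl2 import *
from bench import grab_frame; import cv2
t,M,q=now(); print(where(t,M))
a=cv2.resize(grab_frame('top')['image'][100:270,230:400,::-1],(500,500),interpolation=2)
b=grab_frame('wrist');np.savez('cam_wrist1.npz',E=b['extrinsics'],v=b['vertical_fov'],c=[b['cx'],b['cy']])
cv2.imwrite('pics/w15.png',b['image'][:,:,::-1]);cv2.imwrite('pics/t15.png',a)
"
```

```text
16.85 q [-0.636  0.433  2.173  3.07   0.597 -1.532] p [ 0.5974 -0.2875  0.0182] F [ 0.8 -0.2 -1.3] gap 0.0
x [ 0.354 -0.235  0.905] y [-0.557 -0.831  0.002] z [ 0.752 -0.505 -0.425]
tip chute mm 62.3 -5.2 z 14.8 th 25.1
```

View pics/w15.png

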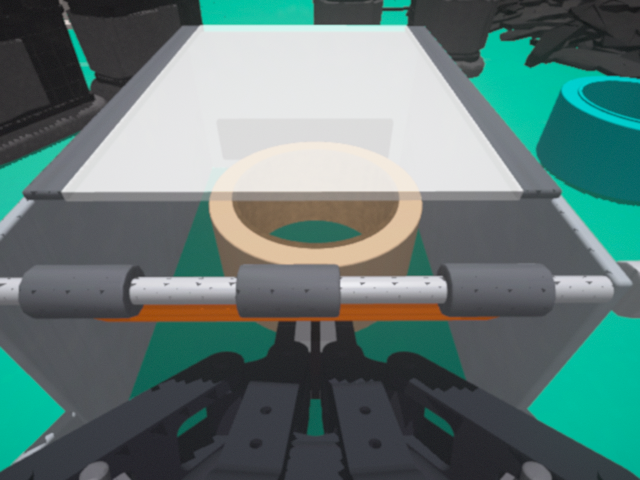

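View pics/t15.png

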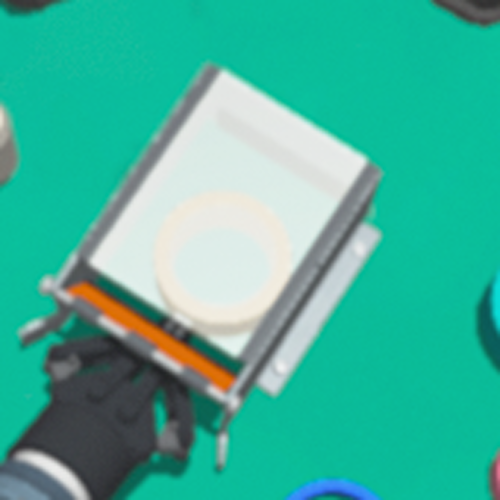

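Run:
```python
from h import *; from ik import C0,H,Lf
def ch(p): d=p[:2]-C0; return np.round([d@H*1000,d@Lf*1000],1)
T=C("cam_top0.npz");W=C("cam_wrist1.npz")
print("centre top",ch(T.ray(305.5,189.5,.048)))
print("rod",ch(W.ray(290,290,.088)),"front rim",ch(W.ray(316,142,.048)),"rear rim",ch(W.ray(316,268,.048)))
```

```text
centre top [ 92.5 -11. ]
rod [3.1 0.6] front rim [147.5  -6.7] rear rim [47.9 -5.8]
```

The roll centre measures 92–97 mm (84 needed) and the flap now lies only on the fingers. Drawing them straight back out.

Call:
carry_out(
  commands=[
    [[-2.3, 0, -3.4, 0, 0, 0, 0], [-3, 0, -5.2, 0, 0, 0, 0], [-3, 0, -5.2, 0, 0, 0, 0], [-3, 0, -5.2, 0, 0, 0, 0], [-3, 0, -5.2, 0, 0, 0, 0], [-2.5, 0, -5.4, 0, 0, 0, 0], [-2.5, 0, -5.4, 0, 0, 0, 0], [-2.5, 0, -5.4, 0, 0, 0, 0]],
  ],
)

```text
t: 17.75
eef_pos: [0.5587, -0.2616, 0.0158]
tool_rot: [0.157, 0.808, -0.245, 0.513]
wrist_force: [0.0, -0.5, 0.3]
finger_gap: 0.0
```

```bash
python3 st.py;python3 -c "
from pl2 import *
pf((-.052,-.004,.016,29,9))
pic('pics/c16.png')"
```

```text
17.75 q [-0.641  0.38   2.276  3.066  0.648 -1.534] p [ 0.5587 -0.2616  0.0158] F [ 0.  -0.5  0.3] gap 0.0
x [ 0.354 -0.235  0.905] y [-0.557 -0.831  0.002] z [ 0.752 -0.505 -0.425]
tip chute mm 15.8 -4.9 z 12.4 th 25.1
-> -0.052 -0.004 0.016 29 [-0.65  0.23  2.43  3.03  0.58 -1.51] 0.0
   [-2.8, -0.1, -7.0, 0.0, -0.4, -0.0, 0.2]
   [-2.8, -0.1, -7.0, 0.0, -0.4, -0.0, 0.2]
   [-2.9, -0.1, -6.9, 0.0, -0.4, -0.0, 0.2]
   [-2.9, -0.1, -6.9, 0.0, -0.4, -0.0, 0.2]
   [-3.0, -0.1, -6.9, 0.0, -0.4, -0.0, 0.2]
   [-3.0, -0.1, -6.9, 0.0, -0.4, -0.0, 0.2]
   [-3.1, -0.1, -6.9, 0.0, -0.4, -0.0, 0.2]
   [-3.1, -0.1, -6.8, 0.0, -0.4, -0.0, 0.2]
   [-3.2, -0.1, -6.8, 0.0, -0.4, -0.0, 0.2]
```

View pics/c16.png

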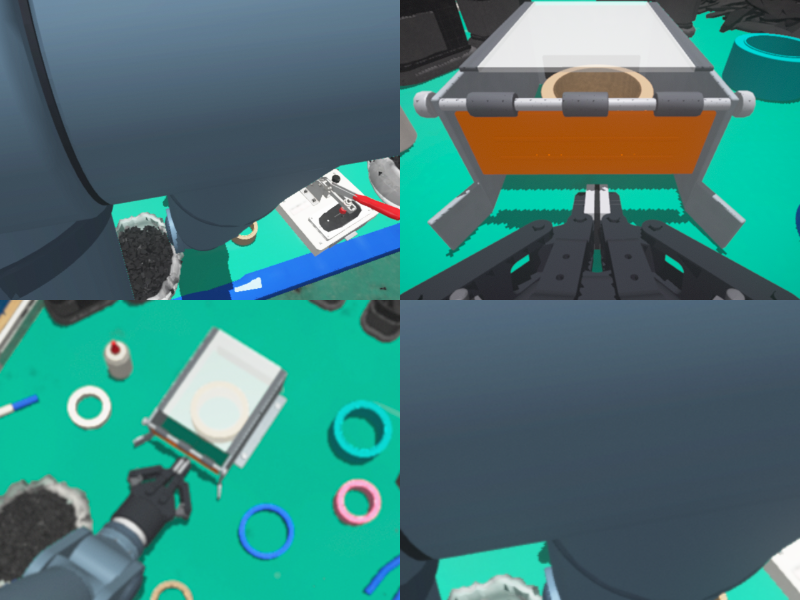

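Flap fully shut (orange panel (460–720,110–175) in the wrist view), with the roll behind it. Retreating farther and then up.

Call:
carry_out(
  commands=[
    [[-2.8, 0, -7, 0, -0.4, 0, 0], [-2.8, 0, -7, 0, -0.4, 0, 0], [-2.9, 0, -6.9, 0, -0.4, 0, 0], [-2.9, 0, -6.9, 0, -0.4, 0, 0], [-3, 0, -6.9, 0, -0.4, 0, 0], [-3, 0, -6.9, 0, -0.4, 0, 0], [-3.1, 0, -6.9, 0, -0.4, 0, 0]],
  ],
)

```text
t: 18.6
eef_pos: [0.5147, -0.2321, 0.0187]
tool_rot: [0.151, 0.82, -0.249, 0.493]
wrist_force: [0.6, 0.1, 0.9]
finger_gap: 0.0
```

```bash
python3 st.py;python3 -c "
from pl2 import *
pf((-.055,-.004,.05,30,3),(-.05,-.004,.13,24,4))
pic('pics/c17.png')"
```

```text
18.6 q [-0.649  0.264  2.395  3.052  0.601 -1.526] p [ 0.5147 -0.2321  0.0187] F [0.6 0.1 0.9] gap 0.0
x [ 0.391 -0.26   0.883] y [-0.557 -0.831  0.002] z [ 0.733 -0.492 -0.47 ]
tip chute mm -37.4 -4.6 z 14.9 th 28.0
-> -0.055 -0.004 0.05 30 [-0.66  0.07  2.46  3.    0.44 -1.48] 0.0
   [7.7, -0.1, -10.7, 0.1, -0.7, -0.0, 0.2]
   [7.5, -0.2, -10.8, 0.1, -0.7, -0.0, 0.2]
   [7.4, -0.2, -10.8, 0.1, -0.7, -0.0, 0.2]
-> -0.05 -0.004 0.13 24 [-0.66 -0.16  2.5   2.95  0.36 -1.43] 0.0
   [17.7, 0.0, -8.9, 0.0, 1.5, 0.0, 0.2]
   [18.0, 0.0, -8.4, 0.0, 1.5, -0.0, 0.2]
   [18.2, -0.0, -8.0, -0.0, 1.5, 0.0, 0.2]
   [18.4, 0.0, -7.5, 0.0, 1.5, 0.0, 0.2]
```

Call:
carry_out(
  commands=[
    [[7.7, 0, -10.7, 0, -0.7, 0, 0], [7.5, 0, -10.8, 0, -0.7, 0, 0], [7.4, 0, -10.8, 0, -0.7, 0, 0], [17.7, 0, -8.9, 0, 1.5, 0, 0], [18, 0, -8.4, 0, 1.5, 0, 0], [18.2, 0, -8, 0, 1.5, 0, 0], [18.4, 0, -7.5, 0, 1.5, 0, 0], [0, 0, 0, 0, 0, 0, 0]],
  ],
)

```text
t: 19.55
eef_pos: [0.5058, -0.2259, 0.136]
tool_rot: [0.16, 0.802, -0.243, 0.522]
wrist_force: [-1.0, 0.3, -0.7]
finger_gap: -0.0002
```

```bash
python3 st.py;python3 -c "
from pl2 import *
pic('pics/c18.png')
from h import *
from bench import grab_frame
it=grab_frame('top')['image'][:,:,::-1].copy(); T=C('cam_top0.npz')
for k,r,h,b in [('blue',.046,.024,(315,255,370,312)),('white',.036,.020,(178,162,222,206))]:
    p=mask_hull(it,k,b); print(k,fitdisc(T,p,r,h,T.ray(*p.mean(0),h/2)[:2])[0].round(4))
"
```

```text
19.55 q [-0.652 -0.158  2.502  2.983  0.361 -1.449] p [ 0.5058 -0.2259  0.136 ] F [-1.   0.3 -0.7] gap -0.0002
x [ 0.336 -0.223  0.915] y [-0.557 -0.831  0.002] z [ 0.76  -0.51  -0.403]
blue [ 0.4244 -0.3898]
white [ 0.6459 -0.0845]
```

View pics/c18.png

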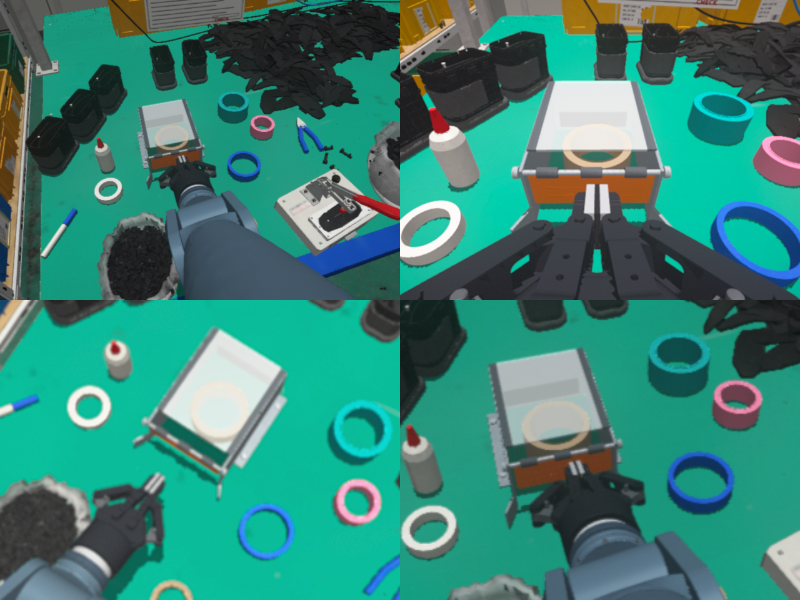

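All views agree: the flap is shut, the roll is inside behind it, the blue and white rolls and the bottle are in place, and the gripper is free.

```bash
python3 -c "
from bench import job
print(job.hand_in())"
```

```text
the job is handed in; nothing more can be done
None
```

The brown roll is inside the chute with the flap hanging fully shut behind it, and the job was handed in at about 19.6 s of the 51 s allowed. I pushed the roll in two strokes, first with the tool steep, then nearly flat under the hinge, and then drew the fingers straight back out.

**Last checks**
- **Roll:** its centre measured about 92 mm past the mouth in the top view and about 97 mm in the wrist view; 84 mm is needed.
- **Flap:** it showed fully shut in the scene and wrist views once the fingers were out.
- **Other items:** the blue roll measured within 1 mm of its starting position and the white roll showed no change. The bottle I checked by eye only, and it looked unmoved.
- **Forces:** every wrist reading I took stayed within about 2 N, and the gripper ended clear of everything.

**One disagreement:** the fingertips showed about 20 mm farther back than the stated tool data. The roll was therefore at about 79 mm when the commanded pose implied about 97 mm. I saw this in the pictures and pushed about 17 mm farther.

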